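# Make one full tray of power modules

### The job

Two of the trays on the repair bench are half full of power modules. In one of them both modules face the same way, terminal strips along the tray's open long side: fill that tray up from the other, every module sitting flat in its own pocket and all terminal strips towards the same side as the two already there (one of the incoming modules sits a quarter turn round). Stack the emptied tray upright and properly nested on the pile of empty trays, lined up with them; leave the tray you fill and the pile where they stand, and do not disturb the other things on the bench.

Things in the scene. Friction and masses are not known exactly. Their poses are not given: they have to be found in the camera images.
- keep_rib (a point): Tray to fill: black parts tray 214 (own x, roughly away from the robot) x 54 (y) x 50 high, 0.22 kg, loose on the bench, z up. Point: middle of its centre rib (14 thick along x, 54 wide, top 46 above the underside), 27 above the tray's underside. Four pockets in a row along x (see keep_p1 to keep_p4). Starts with m1 and m2, their terminal strips to the tray's +y; two pockets free
- keep_p1 (a point): Tray to fill. Pocket at x = -80 from the rib: centre of its floor, 8 above the tray's underside. All pockets are 46 x 46 mm
- keep_p2 (a point): Tray to fill. Pocket at x = -30, floor centre. Along x, pockets are closed by full-height walls 4 thick (or the 14 rib), tops 46 above the underside, level with a seated module's top: no room for fingers there
- keep_p3 (a point): Tray to fill. Pocket at x = +30, floor centre. On its two y sides a pocket is open but for a kerb 4 thick, top 13 above the underside, outer faces at y = +-27: a seated module can only be gripped across the tray, along y
- keep_p4 (a point): Tray to fill. Pocket at x = +80, floor centre. The walls at the tray's two ends rise 4 mm above the others (to 50) as stacking lips
- spent_rib (a point): Tray to empty and stack: the same kind as the tray to fill, same point and axes; the two swap places from start to start. Holds m3 and m4, each in one of its pockets. Once empty it can be lifted by pinching the 14 mm rib along x, fingers reaching into the 46 mm pockets on both sides (floor 19 below this point)
- pile_top_rib (a point): Pile: upper of two stacked empty trays (same kind, point and axes), loose; its underside is 46 above the bench. Trays stack at 46 mm pitch: a tray's foot (200 long, 54 wide, 5 high) drops between the end lips of the one below (206 apart inside, 4 high) and rests on its walls and rib
- m1_center (a point): Power module m1, white block 40 x 40 x 38 high, about 0.12 kg, loose; centre, 19 above its underside, z up. Green terminal strip with 4 brass screws along its own +y side (11 wide, top 5 lower than the block's; side faces flat, 40 apart both ways). Starts in the tray to fill
- m1_term (a point): Middle of the top of m1's terminal strip: 14.5 mm to +y and 14 mm above its centre
- m2_center (a point): Power module m2, white block 40 x 40 x 38 high, about 0.12 kg, loose; centre, 19 above its underside, z up. Green terminal strip with 4 brass screws along its own +y side (11 wide, top 5 lower than the block's; side faces flat, 40 apart both ways). Starts in the tray to fill
- m2_term (a point): Middle of the top of m2's terminal strip: 14.5 mm to +y and 14 mm above its centre
- m3_center (a point): Power module m3, white block 40 x 40 x 38 high, about 0.12 kg, loose; centre, 19 above its underside, z up. Green terminal strip with 4 brass screws along its own +y side (11 wide, top 5 lower than the block's; side faces flat, 40 apart both ways). Starts in the tray to empty, terminals to that tray's +y
- m3_term (a point): Middle of the top of m3's terminal strip: 14.5 mm to +y and 14 mm above its centre
- m4_center (a point): Power module m4, white block 40 x 40 x 38 high, about 0.12 kg, loose; centre, 19 above its underside, z up. Green terminal strip with 4 brass screws along its own +y side (11 wide, top 5 lower than the block's; side faces flat, 40 apart both ways). Starts in the tray to empty, a quarter turn round: terminals against a wall, to that tray's -x
- m4_term (a point): Middle of the top of m4's terminal strip: 14.5 mm to +y and 14 mm above its centre
- cup: Bystander, leave alone. Paper-coloured cup, 76 across, 95 high; origin under its centre
- meter: Bystander, leave alone. Yellow multimeter lying flat, 150 x 75 x about 42 high; origin under its centre
- board: Bystander, leave alone. Green circuit board with parts on it, 130 x 200 x about 36 high; origin under its centre
- driver: Bystander, leave alone. Screwdriver lying on the bench, about 200 long; origin under it
Mind the look-alikes: they are no part of the job. Leave any orange or purple look-alike of the part that bears m3_center alone.

How it is judged:
By the outcome, as a careful person would: the job done as asked, in the order asked, and still so for the second after the job is handed in, with the robot touching nothing.
It also fails if it takes over 72 s, if anything falls off the work surface, if the arm or the gripper's body presses on something with over 40 N, if the wrist force passes 120 N, or if a joint passes its speed limit or range.

### The arm

A 6-joint arm with a two-finger parallel gripper is mounted at the origin on the work surface. World frame = base frame: x ahead of the robot, y to its left, z up, the work surface at z = 0. Lengths are in m, angles in rad, forces in N, time in s.
With the tool pointing down it reaches from about 0.225 to 0.725 m from the base axis. Payload 3.1 kg.
Tool frame: the origin (TCP) lies between the finger pads; the fingertips stand 14 mm ahead of it and the grasp point (between the pads) lies 5 mm behind it (ctrl.tips_ahead is the distance from the TCP to the fingertips, in m); z points along the fingers, y is the direction in which the jaws open and shut (so a half turn about z gives the same grasp; the last joint's range is limited). The gripper opens to 85 mm and grips with 20 to 120 N. Pads are 22 mm wide; open, the fingers measure 114 mm over their backs; the gripper's body (76 mm by 85 mm) begins 54 mm behind the grasp point. The pads swing forward as they close: fully open they stand 13 mm farther back than shut.
Start: joints at [1.17, 0.048, 0.099, 1.622, 0, 1.443], TCP at [0.141, 0.506, 0.245] pointing down, gripper open.
Joint ranges: [-2.91, 2.91], [-0.99, 1.94], [-1.21, 1.42], [-2.12, 2.29], [-1.49, 1.47], [-3.14, 3.14]. Speed limits (rad/s): [2.79, 2.79, 3.14, 3.14, 3.14, 3.14].

### API

Orientations are given as a rotation vector (axis times angle).
In Python, from workcell import ctrl gives the robot as it stands. The module is installed in compiled form; this text tells all that it offers.
- The arm moves only by the shell command python3 -m creep 'ROWS' [OPENING] [FORCE]. ROWS is JSON, a list of rows, each an object of numbers: "dx", "dy", "dz": the shift along the world's x, y, z in mm; "ax", "ay", "az": the turn, a rotation vector about the world's x, y, z in rad. A call has 1 to 20 rows; each row shifts and turns the pose as measured when the row begins; what a row does not reach is not made up. A row lasts 1/10 s, in which the tool goes at most 50 mm and 8.59 degrees, less where a joint would pass 70% of its speed; a pose out of reach is approached as far as the arm can. A call with a gripper value outside its range is refused whole. OPENING is the opening in per cent of the stroke, from 0 (shut) to 100 (fully open), set as the call begins (- or left out, the last holds). The fingers move at their own pace and stop on an object; FORCE is the grip in N (left out, the last holds). Time passes only in rows, so rows that do not move let the fingers close. It gives the time, the measured TCP pose, the force and the opening at its end, in the units of the state.
- ctrl.observe(): the state, without advancing time (a new reading comes with each control period).
- ctrl.read_camera(name): name is "side" or "top"; returns a dict with "img" (400x640x3 uint8, red, green, blue), "fov_y" (degrees; the focal length in pixels is half the picture's height over the tangent of half this angle, whatever the lens; pixels are square), "cx", "cy" (the principal point, pixels), "k1" (the pictures are not rectified: a ray, as slopes to the right and down, at radius r is drawn at 1 + k1 r^2 times it, then the intrinsics apply), "R" (3x3) and "t" (3): a world point X has camera coordinates R X + t. Camera axes: x right, y down, z forward; pixel columns grow to the right and rows downward; lengths in m; the calibration is good to about 2 mm. A picture is of the moment at which its call begins. There is no depth.
- ctrl.finish_job(): hands the job in, once; it reports no verdict.
The state is a dict: "time": time; "qpos": joint angles; "qd": joint speeds; "joint_torque": joint torques, N m; "eef_pos": TCP position; "tool_rot": TCP orientation; "force": force on the tool from outside, world axes, zero at the start; "ft_torque": the same for the moment, N m; "gripper_width": opening from 0.0 (shut) to 1.0 (fully open).
Only numpy, scipy, OpenCV 4.12 (cv2) and the standard library are available. Lean on these libraries where they do the work, as an engineer would, in place of code of your own. Each camera call takes 0.05 s, during which the arm holds its last target.

## Working session

There is one attempt and no reset: what is moved stays moved. The work goes in short steps, Python scripts to look and compute and a shell command to move; the robot and the scene stay as the last step left them, time stands still between calls to the robot, and variables do not carry over. Pictures are saved under pics/ and viewed, and the job is handed in when it is done.

```bash
mkdir -p pics; cat > h.py <<'E'
import numpy as np, cv2
from workcell import ctrl
def grab(name,fn=None):
    c=ctrl.read_camera(name)
    if fn: cv2.imwrite('pics/'+fn,c['img'][:,:,::-1])
    return c
def ray(c,u,v):
    h=c['img'].shape[0]; f=h/2/np.tan(np.radians(c['fov_y'])/2)
    K=np.array([[f,0,c['cx']],[0,f,c['cy']],[0,0,1.]])
    p=cv2.undistortPoints(np.array([[[u,v]]],float),K,np.array([c['k1'],0,0,0.]))[0,0]
    R=np.array(c['R']);t=np.array(c['t'])
    return -R.T@t, R.T@np.array([p[0],p[1],1])
def onz(c,u,v,z):
    o,d=ray(c,u,v); return o+d*(z-o[2])/d[2]
def proj(c,X):
    h=c['img'].shape[0]; f=h/2/np.tan(np.radians(c['fov_y'])/2)
    p=np.array(c['R'])@np.array(X)+np.array(c['t']); s=p[:2]/p[2]; s=s*(1+c['k1']*(s@s))
    return f*s+[c['cx'],c['cy']]
E
python3 - <<'E'
from h import *
for n in('top','side'):
    c=grab(n,n+'0.png'); print(n,c['fov_y'],c['cx'],c['cy'],c['k1'],-np.array(c['R']).T@c['t'],np.round(c['R'],3).tolist())
s=ctrl.observe(); print(s)
E
```

```text
top 46.28367457457462 320.840136586167 197.27688833950765 -0.06044614574843221 [ 3.31699344e-01 -2.10584948e-04  1.38961992e+00] [[0.02, -1.0, 0.012], [-0.982, -0.022, -0.185], [0.186, -0.008, -0.983]]
side 55.96905246932617 315.44257256978017 198.26154713979645 0.00757804569660188 [0.25030776 0.76175767 0.84499991] [[-0.919, -0.395, -0.018], [-0.257, 0.63, -0.733], [0.301, -0.669, -0.68]]
{'time': 0.1, 'qpos': array([1.17021543e+00, 4.86856990e-02, 9.77362307e-02, 1.62197690e+00,
       1.90950726e-05, 1.44302493e+00]), 'qd': array([ 9.50461404e-05,  1.07101898e-04,  4.89132622e-03, -7.93693375e-04,
       -2.59742280e-04, -1.21920056e-03]), 'joint_torque': array([ 2.55356317e-03, -3.39852905e+01,  3.20934427e+01,  1.58466306e-02,
       -6.79465938e-05, -8.41318524e-06]), 'eef_pos': array([0.14124372, 0.50510626, 0.24422031]), 'tool_rot': array([-0.42712218, -3.11184038,  0.00322137]), 'force': array([ 0.83005051, -0.19367502, -0.25794713]), 'ft_torque': array([-0.03482002, -0.00258613,  0.03737266]), 'gripper_width': 0.996210121546879}
```

View pics/top0.png

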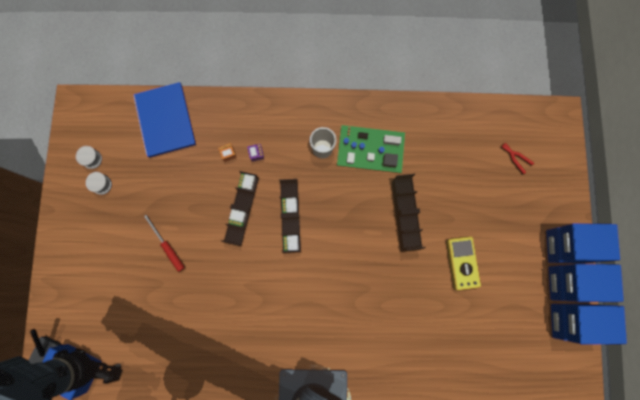

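View pics/side0.png

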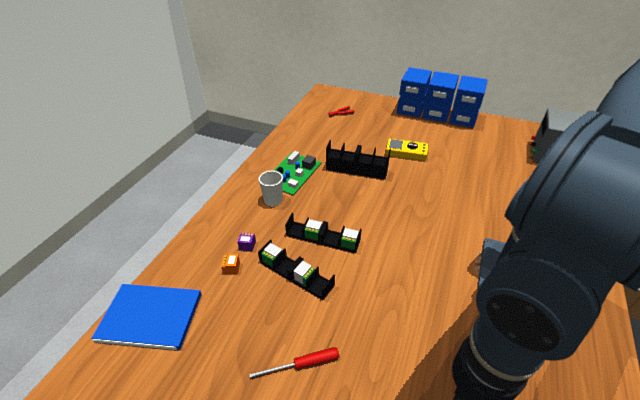

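The top view shows half-full trays at about (241,208) and (290,216), and the pile at (407,212). I'll zoom in to see the terminal strips.

```bash
python3 - <<'E'
import cv2
a=cv2.imread('pics/top0.png')[160:260,210:320]; cv2.imwrite('pics/z1.png',cv2.resize(a,None,fx=6,fy=6,interpolation=cv2.INTER_CUBIC)[:600])
a=cv2.imread('pics/side0.png')[200:310,245:375]; cv2.imwrite('pics/z2.png',cv2.resize(a,None,fx=5,fy=5,interpolation=cv2.INTER_CUBIC))
a=cv2.imread('pics/top0.png')[160:260,380:440]; cv2.imwrite('pics/z3.png',cv2.resize(a,None,fx=6,fy=6,interpolation=cv2.INTER_CUBIC))
E
```

```text
(no output)
```

View pics/z1.png

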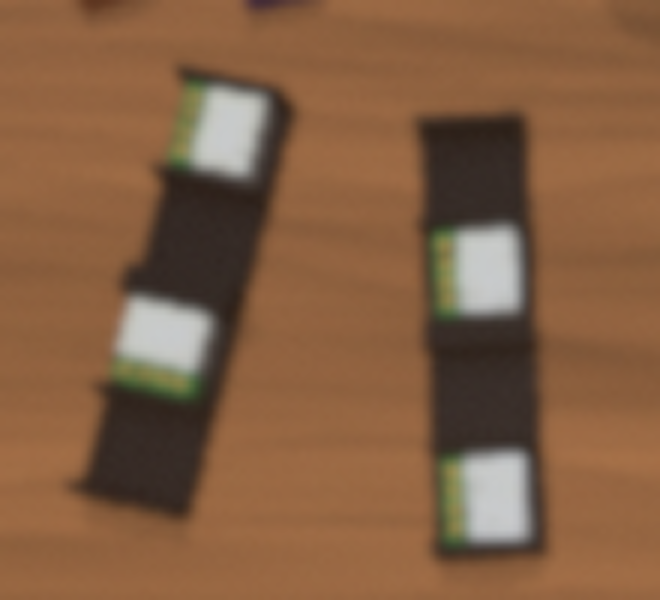

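View pics/z2.png

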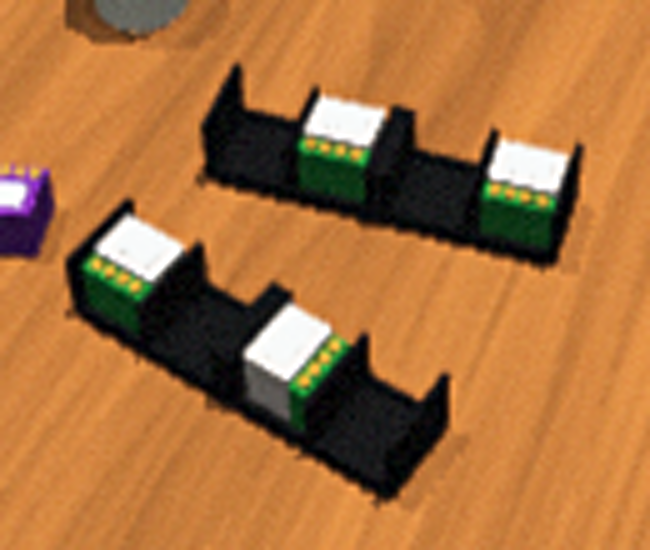

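View pics/z3.png

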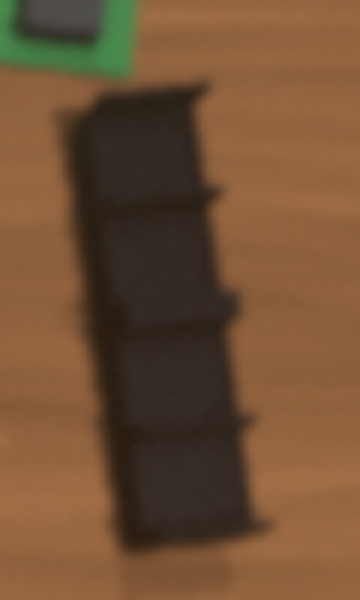

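Keep tray is the one at (290,216): its modules are in p1 and p3, with strips to image left (+y). Spent is the tilted tray: m3 in p4, m4 in p2 with its strip towards -x. Next I'll measure corners on gamma-boosted zooms.

```bash
python3 - <<'E'
import cv2,numpy as np
def z(src,x0,y0,w,h,f,out):
    a=cv2.imread('pics/'+src)[y0:y0+h,x0:x0+w]
    a=(255*(a/255.)**0.45).astype('uint8'); a=cv2.resize(a,None,fx=f,fy=f,interpolation=cv2.INTER_LANCZOS4)
    for i in range(0,w,10): cv2.putText(a,str(x0+i),(i*f,8),0,.3,(255,0,255),1); cv2.line(a,(i*f,0),(i*f,h*f),(255,0,255) if 0 else (200,100,200),1)
    for i in range(0,h,10): cv2.putText(a,str(y0+i),(0,i*f+8),0,.3,(255,0,255),1); cv2.line(a,(0,i*f),(w*f,i*f),(200,100,200),1)
    cv2.imwrite('pics/'+out,a)
z('top0.png',215,165,95,90,6,'g1.png')
z('side0.png',250,205,115,95,6,'g2.png')
z('top0.png',385,165,45,95,6,'g3.png')
z('side0.png',315,130,85,60,8,'g4.png')
E
```

```text
(no output)
```

View pics/g1.png

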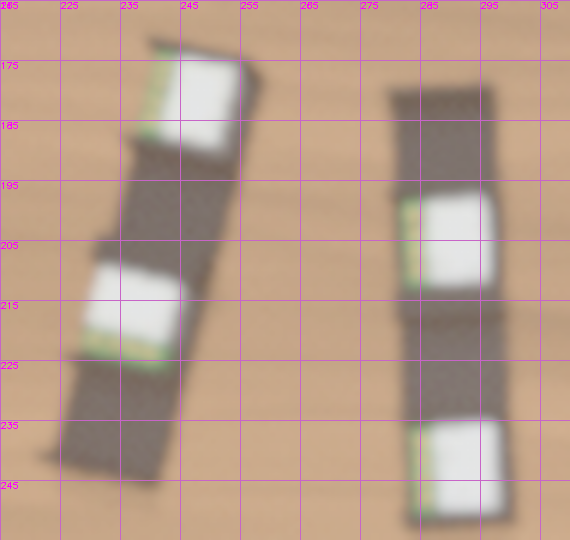

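View pics/g2.png

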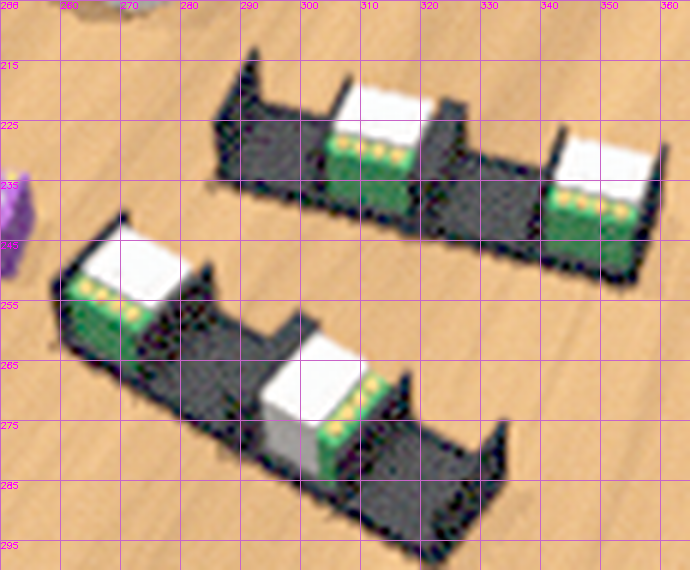

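View pics/g3.png

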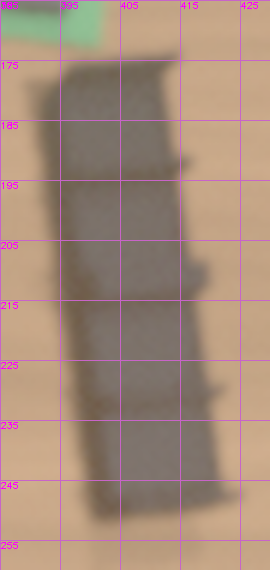

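View pics/g4.png

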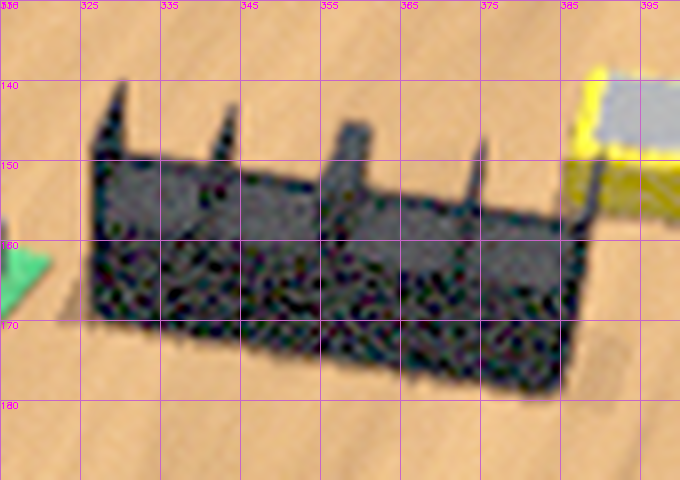

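```bash
cat > m.py <<'E'
from h import *
T=cv2.imread('pics/top0.png')
def fit(L,W):
    L=np.array(L);W=np.array(W); l0=L.mean(0);w0=W.mean(0); a=L-l0;b=W-w0
    th=np.arctan2((a[:,0]*b[:,1]-a[:,1]*b[:,0]).sum(),(a*b).sum())
    R=np.array([[np.cos(th),-np.sin(th)],[np.sin(th),np.cos(th)]])
    return w0-R@l0,th,np.round(1e3*(W-(L-l0)@R.T-w0),1)
def tray(c,pts,name,zb=0):
    L=[];W=[]
    for u,v,x,y,z in pts:
        L.append([x/1e3,y/1e3]);W.append(onz(c,u,v,zb+z/1e3)[:2])
    o,th,r=fit(L,W); print(name,'rib xy mm',np.round(o*1e3,1),'yaw deg',round(np.degrees(th),2),'res',r.tolist()); return o,th
def white(c,box,z,n):
    x0,y0,x1,y1=box; im=c['img'][y0:y1,x0:x1].astype(float); 
    w=np.clip((im.min(2)-90)/90,0,1); w[cv2.erode((w>0).astype('uint8'),np.ones((1,1)))==0]=0
    k,lab,st,ce=cv2.connectedComponentsWithStats((w>0.3).astype('uint8')); i=1+np.argmax(st[1:,4]); m=cv2.dilate((lab==i).astype('uint8'),np.ones((3,3)))*w
    yy,xx=np.mgrid[y0:y1,x0:x1]; u=(m*xx).sum()/m.sum();v=(m*yy).sum()/m.sum()
    p=onz(c,u,v,z); print(n,'px',round(u,1),round(v,1),'area',round(m.sum(),1),'white mm',np.round(p*1e3,1)); return p
E
python3 - <<'E'
from m import *
t=grab('top');s=grab('side')
g1=lambda u,v:(215+u/6-.5+.08,165+v/6-.5+.08); g2=lambda u,v:(250+u/6-.42,205+v/6-.42); g3=lambda u,v:(385+u/6-.42,165+v/6-.42); g4=lambda u,v:(315+u/8-.44,130+v/8-.44)
tray(t,[g1(388,91)+(107,27,50),g1(495,86)+(107,-27,50),g1(405,529)+(-107,27,5),g1(517,522)+(-107,-27,5)],'keep top')
tray(s,[g2(253,47)+(105,-27,50),g2(350,77)+(55,-27,46),g2(563,127)+(-55,-27,46),g2(665,145)+(-105,-27,50),g2(215,122)+(107,27,50),g2(440,99)+(7,-27,46),g2(467,103)+(-7,-27,46)],'keep side')
tray(t,[g1(150,40)+(105,27,50),g1(125,136)+(55,27,46),g1(96,238)+(7,27,46),g1(70,355)+(-55,27,46),g1(40,456)+(-105,27,50)],'spent top')
tray(s,[g2(124,212)+(105,-27,50),g2(209,264)+(55,-27,46),g2(298,310)+(7,-27,46),g2(320,320)+(-7,-27,46),g2(407,370)+(-55,-27,46),g2(507,418)+(-105,-27,50),g2(52,283)+(107,27,50)],'spent side')
tray(t,[g3(180,56)+(105,-27,50),g3(190,163)+(55,-27,46),g3(208,264)+(7,-27,46),g3(205,290)+(-7,-27,46),g3(226,389)+(-55,-27,46),g3(240,493)+(-105,-27,50)],'pile top',.046)
tray(s,[g4(123,82)+(105,-27,50),g4(233,105)+(55,-27,46),g4(343,122)+(7,-27,46),g4(370,125)+(-7,-27,46),g4(485,142)+(-55,-27,46),g4(602,155)+(-105,-27,50),g4(93,150)+(107,27,50),g4(590,222)+(-107,27,50)],'pile side',.046)
for n,b in dict(k3=(280,192,300,215),k1=(280,230,302,255),m3=(236,168,258,192),m4=(226,205,248,228)).items(): white(t,b,.046,n+' top')
for n,b in dict(k3=(300,212,325,235),k1=(338,220,362,243),m3=(260,238,285,262),m4=(290,257,315,283)).items(): white(s,b,.046,n+' side')
E
```

```text
keep top rib xy mm [531.6  78.5] yaw deg 3.81 res [[-2.1, -1.0], [-2.0, 0.6], [1.5, 0.7], [2.6, -0.3]]
keep side rib xy mm [535.4  82.5] yaw deg 4.18 res [[1.1, -0.3], [-0.7, 0.5], [0.3, 0.3], [0.2, 0.1], [-2.4, -1.3], [0.4, 1.1], [1.1, -0.4]]
spent top rib xy mm [549.5 224.1] yaw deg -11.42 res [[-0.1, -0.6], [1.3, -0.1], [-2.5, 1.8], [0.8, -1.1], [0.5, -0.1]]
spent side rib xy mm [553.4 228.9] yaw deg -11.16 res [[0.1, 1.1], [0.4, 1.2], [-1.3, 0.4], [1.0, -0.9], [1.6, 0.1], [0.4, 0.0], [-2.3, -1.9]]
pile top rib xy mm [ 542.  -262.5] yaw deg 6.95 res [[0.4, -0.7], [-1.0, 0.6], [-1.7, -1.2], [-0.2, 2.1], [0.8, -1.1], [1.7, 0.2]]
pile side rib xy mm [ 546.4 -259.5] yaw deg 7.38 res [[-0.1, 0.3], [0.5, -0.1], [-0.5, 0.5], [1.9, 0.1], [-0.1, 0.1], [-0.3, 2.9], [-2.2, -1.2], [0.8, -2.6]]
k3 top px 290.7 204.7 area 136.7 white mm [561.8  75.7  46. ]
k1 top px 292.1 242.3 area 143.7 white mm [452.3  68.4  46. ]
m3 top px 247.5 181.4 area 129.5 white mm [628.4 205.1  46. ]
m4 top px 236.7 215.4 area 134.9 white mm [526.9 231.3  46. ]
k3 side px 313.5 223.7 area 112.3 white mm [565.9  77.4  46. ]
k1 side px 350.2 232.7 area 119.7 white mm [455.7  69.8  46. ]
m3 side px 272.5 249.1 area 133.4 white mm [631.7 207.1  46. ]
m4 side px 302.1 268.0 area 151.5 white mm [530.5 233.6  46. ]
```

Both views agree within about 4 mm, and the modules fit the tray poses. Fused estimates (mm):

| Item | x | y | Yaw |
|---|---|---|---|
| Keep rib | 533.5 | 80.5 | 4.0° |
| Spent rib | 551.5 | 226.5 | -11.3° |
| Pile | 544 | -261 | 7.1° |
| m3 | 631 | 211.5 | – |
| m4 | 523.3 | 233.6 | – |

I'll move over m3 and check the camera bias against the gripper.

```bash
python3 -m creep '[{"dx":42,"dy":-25,"az":0.006},{"dx":42,"dy":-25,"az":0.006},{"dx":42,"dy":-25,"az":0.006},{"dx":42,"dy":-25,"az":0.006},{"dx":42,"dy":-25,"az":0.006},{"dx":42,"dy":-25,"az":0.006},{"dx":42,"dy":-25,"az":0.006},{"dx":42,"dy":-25,"az":0.006},{"dx":42,"dy":-25,"az":0.006},{"dx":42,"dy":-25,"az":0.006},{"dx":42,"dy":-25,"dz":-20,"az":0.006},{"dx":28,"dy":-19,"dz":-40,"az":0.006}]' 75 40
cat > st.py <<'E'
from h import *
from scipy.spatial.transform import Rotation as Ro
s=ctrl.observe(); R=Ro.from_rotvec(s['tool_rot']).as_matrix()
print('t',round(s['time'],2),'pos',np.round(s['eef_pos']*1e3,1),'jaw deg',round(np.degrees(np.arctan2(R[1,1],R[0,1])),2),'z',np.round(R[:,2],3),'F',np.round(s['force'],1),'w',round(s['gripper_width'],3),'q6',round(s['qpos'][5],2))
E
python3 st.py
```

```text
t 0.2 pos [141.3 505.2 244.5] jaw deg 74.37 z [-0.001 -0.001 -1.   ] F [-0.4  0.1  0.2] w 1.002 q6 1.44invalid input at $[0]: expected keys dx, dy, dz, ax, ay, az
```

```bash
python3 -m creep '[{"dx":42,"dy":-25,"dz":0,"ax":0,"ay":0,"az":0.006},{"dx":42,"dy":-25,"dz":0,"ax":0,"ay":0,"az":0.006},{"dx":42,"dy":-25,"dz":0,"ax":0,"ay":0,"az":0.006},{"dx":42,"dy":-25,"dz":0,"ax":0,"ay":0,"az":0.006},{"dx":42,"dy":-25,"dz":0,"ax":0,"ay":0,"az":0.006},{"dx":42,"dy":-25,"dz":0,"ax":0,"ay":0,"az":0.006},{"dx":42,"dy":-25,"dz":0,"ax":0,"ay":0,"az":0.006},{"dx":42,"dy":-25,"dz":0,"ax":0,"ay":0,"az":0.006},{"dx":42,"dy":-25,"dz":0,"ax":0,"ay":0,"az":0.006},{"dx":42,"dy":-25,"dz":0,"ax":0,"ay":0,"az":0.006},{"dx":42,"dy":-25,"dz":-20,"ax":0,"ay":0,"az":0.006},{"dx":28,"dy":-19,"dz":-40,"ax":0,"ay":0,"az":0.006}]' 75 40
python3 st.py
```

```text
time: 1.4
eef_pos: [0.637, 0.2056, 0.1905]
tool_rot: [0.289, 3.119, 0.006]
force: [0.5, 0.7, 0.3]
gripper_width: 0.752
t 1.4 pos [637.  205.6 190.5] jaw deg 79.4 z [ 0.009  0.003 -1.   ] F [0.5 0.7 0.3] w 0.752 q6 0.4
```

```bash
python3 -m creep '[{"dx":-4,"dy":4,"dz":-40,"ax":-0.003,"ay":0.009,"az":-0.012},{"dx":-2,"dy":2,"dz":-40,"ax":0,"ay":0,"az":0},{"dx":0,"dy":0,"dz":0,"ax":0,"ay":0,"az":0}]'
python3 st.py; python3 - <<'E'
from h import *
for n,b in (('top',(190,120,310,260)),('side',(230,150,390,290))):
    c=grab(n,n+'1.png'); x0,y0,x1,y1=b
    a=c['img'][y0:y1,x0:x1,::-1]; a=(255*(a/255.)**.6).astype('uint8')
    f=4; a=cv2.resize(a,None,fx=f,fy=f,interpolation=cv2.INTER_LANCZOS4); cv2.imwrite('pics/'+n+'1z.png',a)
    s=ctrl.observe(); print(n,proj(c,s['eef_pos']))
E
```

```text
time: 1.7
eef_pos: [0.631, 0.2049, 0.098]
tool_rot: [-0.322, -3.114, 0.009]
force: [-2.0, -0.4, -2.0]
gripper_width: 0.752
t 1.7 pos [631.  204.9  98. ] jaw deg 78.18 z [-0.012 -0.004 -1.   ] F [-2.  -0.4 -2. ] w 0.752 q6 0.42
top [244.61270959 175.33188505]
side [269.17015552 233.68209348]
```

View pics/side1z.png

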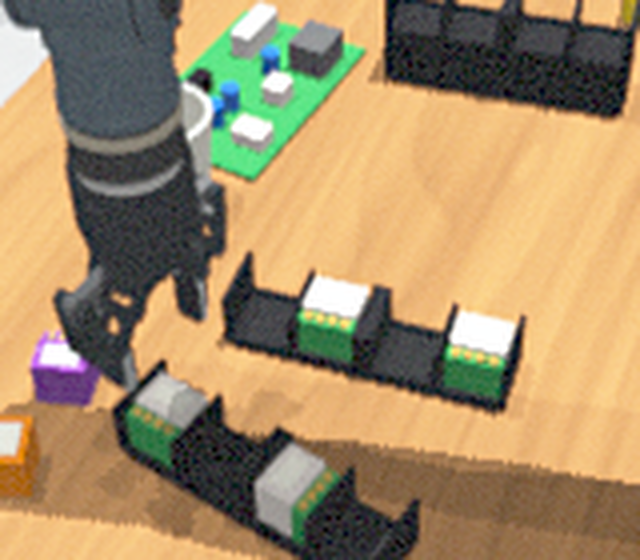

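View pics/top1z.png

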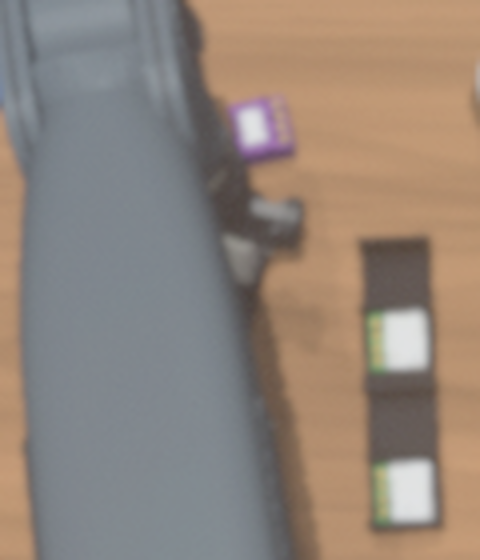

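```bash
python3 st.py; python3 - <<'E'
from h import *
c=grab('top')
print(onz(c,255,152,.03),onz(c,227,152,.03)); print(ctrl.tips_ahead)
E
python3 st.py
```

```text
t 1.8 pos [635.7 206.3 106.5] jaw deg 78.22 z [ 0.001 -0.001 -1.   ] F [1.2 0.1 1.1] w 0.751 q6 0.42
[0.72307054 0.18934773 0.03      ] [0.72128785 0.27382149 0.03      ]
0.014
t 1.85 pos [637.5 206.9 109.5] jaw deg 78.24 z [ 0.007 -0.    -1.   ] F [ 0.7 -0.2  0.7] w 0.751 q6 0.42
```

```bash
python3 -m creep '[{"dx":-5,"dy":4,"dz":-10,"ax":0,"ay":0,"az":0.008},{"dx":0,"dy":0,"dz":0,"ax":0,"ay":0,"az":0},{"dx":0,"dy":0,"dz":0,"ax":0,"ay":0,"az":0}]'
python3 st.py; python3 -c "
from h import *
grab('side');"; python3 st.py
```

```text
time: 2.15
eef_pos: [0.6374, 0.2137, 0.1095]
tool_rot: [0.303, 3.104, 0.01]
force: [-0.1, -0.3, 0.1]
gripper_width: 0.75
t 2.15 pos [637.4 213.7 109.5] jaw deg 78.84 z [ 0.023  0.004 -1.   ] F [-0.1 -0.3  0.1] w 0.75 q6 0.42
t 2.2 pos [637.3 213.7 109.4] jaw deg 78.84 z [ 0.023  0.004 -1.   ] F [ 0.5  0.2 -0.2] w 0.751 q6 0.42
```

```bash
python3 -m creep '[{"dx":-6,"dy":-2,"dz":0,"ax":-0.004,"ay":0.023,"az":0},{"dx":0,"dy":0,"dz":-15,"ax":0,"ay":0,"az":0},{"dx":0,"dy":0,"dz":-10,"ax":0,"ay":0,"az":0},{"dx":0,"dy":0,"dz":0,"ax":0,"ay":0,"az":0},{"dx":0,"dy":0,"dz":0,"ax":0,"ay":0,"az":0}]'
python3 st.py
```

```text
time: 2.7
eef_pos: [0.6312, 0.2118, 0.0836]
tool_rot: [0.305, 3.127, 0.0]
force: [0.3, 0.0, 0.4]
gripper_width: 0.749
t 2.7 pos [631.2 211.8  83.6] jaw deg 78.85 z [ 0.  0. -1.] F [0.3 0.  0.4] w 0.749 q6 0.42
```

```bash
python3 -m creep '[{"dx":0,"dy":0,"dz":-18,"ax":0,"ay":0,"az":0},{"dx":0,"dy":0,"dz":-18,"ax":0,"ay":0,"az":0},{"dx":0,"dy":0,"dz":-10,"ax":0,"ay":0,"az":0},{"dx":0,"dy":0,"dz":-4,"ax":0,"ay":0,"az":0},{"dx":0,"dy":0,"dz":0,"ax":0,"ay":0,"az":0}]'
python3 st.py; python3 - <<'E'
from h import *
c=grab('side','s2.png'); cv2.imwrite('pics/s2z.png',cv2.resize(c['img'][200:320,230:370,::-1],None,fx=5,fy=5,interpolation=cv2.INTER_CUBIC))
E
```

```text
time: 3.2
eef_pos: [0.6312, 0.2115, 0.0318]
tool_rot: [0.306, 3.127, -0.0]
force: [0.1, 0.2, 1.0]
gripper_width: 0.753
t 3.2 pos [631.2 211.5  31.8] jaw deg 78.83 z [ 0. -0. -1.] F [0.1 0.2 1. ] w 0.753 q6 0.42
```

View pics/s2z.png

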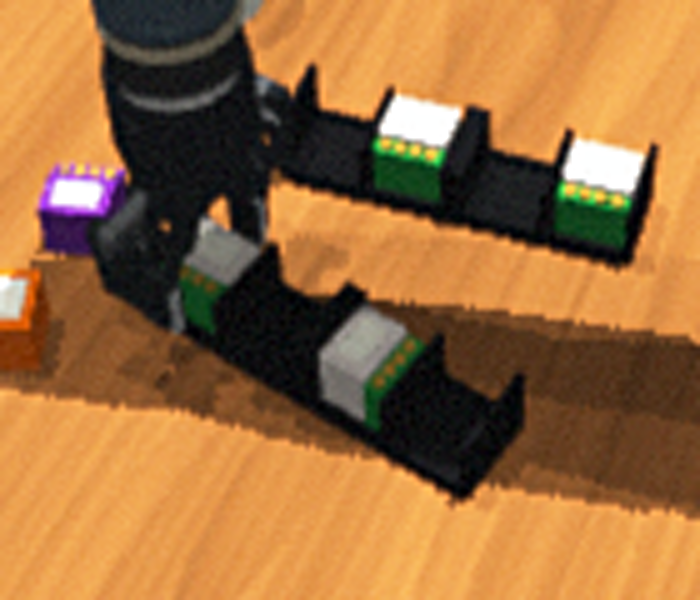

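Fingers straddle m3 (front tip at about (265,264) in the side image), and forces are nil. Closing.

```bash
python3 -m creep '[{"dx":0,"dy":0,"dz":0,"ax":0,"ay":0,"az":0},{"dx":0,"dy":0,"dz":0,"ax":0,"ay":0,"az":0},{"dx":0,"dy":0,"dz":0,"ax":0,"ay":0,"az":0},{"dx":0,"dy":0,"dz":0,"ax":0,"ay":0,"az":0},{"dx":0,"dy":0,"dz":0,"ax":0,"ay":0,"az":0}]' 20 40
python3 st.py
```

```text
time: 3.75
eef_pos: [0.6334, 0.2119, 0.0357]
tool_rot: [0.305, 3.121, 0.002]
force: [-0.5, 0.3, -1.4]
gripper_width: 0.462
t 3.75 pos [633.4 211.9  35.7] jaw deg 78.83 z [ 0.006  0.001 -1.   ] F [-0.5  0.3 -1.4] w 0.462 q6 0.42
```

```bash
python3 -m creep '[{"dx":0,"dy":0,"dz":10,"ax":0,"ay":0,"az":0},{"dx":0,"dy":0,"dz":20,"ax":0,"ay":0,"az":0},{"dx":0,"dy":0,"dz":25,"ax":0,"ay":0,"az":0},{"dx":0,"dy":0,"dz":15,"ax":0,"ay":0,"az":0},{"dx":0,"dy":0,"dz":5,"ax":0,"ay":0,"az":0},{"dx":0,"dy":0,"dz":0,"ax":0,"ay":0,"az":0}]'
python3 st.py; python3 - <<'E'
from h import *
c=grab('side','s3.png'); cv2.imwrite('pics/s3z.png',cv2.resize(c['img'][190:310,230:370,::-1],None,fx=5,fy=5,interpolation=cv2.INTER_CUBIC))
c=grab('top','t3.png'); cv2.imwrite('pics/t3z.png',cv2.resize(c['img'][140:260,200:320,::-1],None,fx=5,fy=5,interpolation=cv2.INTER_CUBIC))
E
python3 st.py
```

```text
time: 4.35
eef_pos: [0.6319, 0.2118, 0.1143]
tool_rot: [0.305, 3.124, 0.002]
force: [0.2, 0.4, -1.0]
gripper_width: 0.46
t 4.35 pos [631.9 211.8 114.3] jaw deg 78.84 z [ 0.003  0.001 -1.   ] F [ 0.2  0.4 -1. ] w 0.46 q6 0.42
t 4.45 pos [631.2 211.6 112.8] jaw deg 78.84 z [ 0.001  0.    -1.   ] F [ 0.1 -1.1 -1.1] w 0.465 q6 0.42
```

View pics/s3z.png

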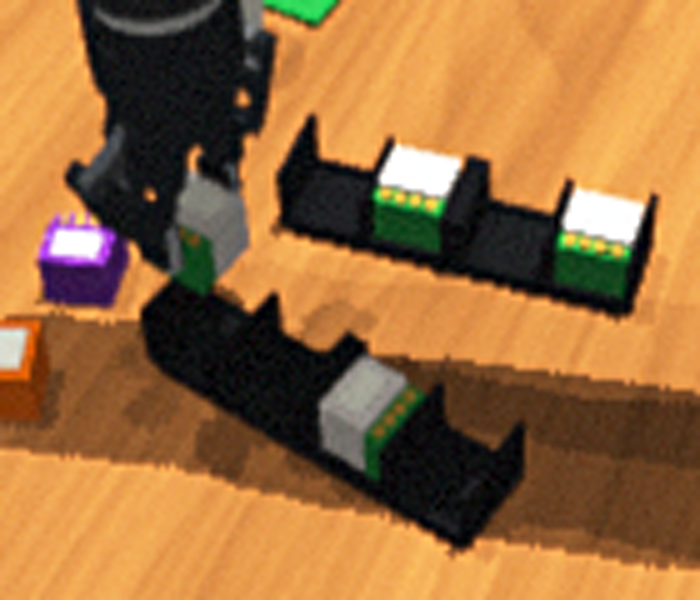

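View pics/t3z.png

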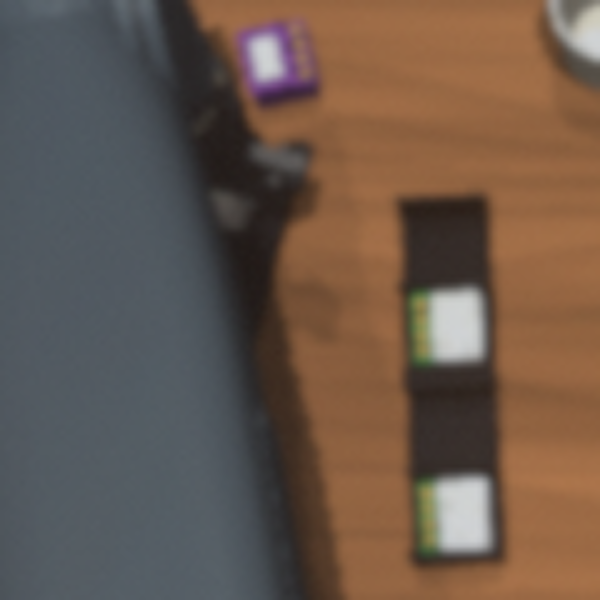

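m3 is held clear of the tray: bottom corners at about (273,248) and (279.4,238.6) in the side image. I'll compare those with the prediction to get the side camera's bias.

```bash
python3 - <<'E'
from h import *
c=grab('side'); s=ctrl.observe(); p=s['eef_pos']; a=np.radians(78.84-90); ex=np.array([np.cos(a),np.sin(a),0]); ey=np.array([-np.sin(a),np.cos(a),0])
print(p)
for zb in (.084,.088):
  for l in ((-20,20),(-20,-20)):
    X=p+(ex*l[0]+ey*l[1])/1e3; X[2]=zb; print(zb,l,proj(c,X))
  X=p-ex*.020-ey*.020; X[2]=zb+.038; print('top',proj(c,X))
for q in ((273,248.4),(279.4,238.6)): 
  w=onz(c,*q,.086); print((w-p)@ex*1e3,(w-p)@ey*1e3)
E
python3 st.py
```

```text
[0.63071254 0.21144563 0.11190252]
0.084 (-20, 20) [271.8131058  249.36289394]
0.084 (-20, -20) [281.34048673 239.61462064]
top [280.18212459 229.97252767]
0.088 (-20, 20) [271.66462903 248.37398976]
0.088 (-20, -20) [281.22138198 238.62305312]
top [280.05660452 228.92790773]
-21.742308288715744 16.96320760693077
-14.679005156783347 -18.66105237687772
t 4.5 pos [630.7 211.4 111.9] jaw deg 78.84 z [-0. -0. -1.] F [ 0.   0.2 -2.4] w 0.459 q6 0.42
```

Averaged camera positions agree with the robot to about 1 mm. Carrying m3 to keep p4 at (613.3, 86.2) with a +15.3° turn.

```bash
python3 -m creep '[{"dx":-1,"dy":-10,"dz":0,"ax":0,"ay":0,"az":0.03},{"dx":-3,"dy":-20,"dz":0,"ax":0,"ay":0,"az":0.04},{"dx":-4,"dy":-25,"dz":0,"ax":0,"ay":0,"az":0.05},{"dx":-4,"dy":-25,"dz":0,"ax":0,"ay":0,"az":0.05},{"dx":-3,"dy":-20,"dz":0,"ax":0,"ay":0,"az":0.04},{"dx":-2,"dy":-15,"dz":0,"ax":0,"ay":0,"az":0.03},{"dx":0,"dy":-8,"dz":0,"ax":0,"ay":0,"az":0.02},{"dx":0,"dy":0,"dz":0,"ax":0,"ay":0,"az":0},{"dx":0,"dy":0,"dz":0,"ax":0,"ay":0,"az":0}]'
python3 st.py
```

```text
time: 5.4
eef_pos: [0.6043, 0.0842, 0.0974]
tool_rot: [0.12, -3.116, 0.004]
force: [1.1, 0.6, -1.5]
gripper_width: 0.461
t 5.4 pos [604.3  84.2  97.4] jaw deg 94.41 z [-0.024 -0.003 -1.   ] F [ 1.1  0.6 -1.5] w 0.461 q6 -0.05
```

```bash
python3 -m creep '[{"dx":5,"dy":1,"dz":0,"ax":0.003,"ay":-0.024,"az":-0.005},{"dx":4,"dy":1,"dz":0,"ax":0,"ay":0,"az":0},{"dx":0,"dy":0,"dz":0,"ax":0,"ay":0,"az":0},{"dx":0,"dy":0,"dz":0,"ax":0,"ay":0,"az":0}]'
python3 st.py
```

```text
time: 5.8
eef_pos: [0.6134, 0.0886, 0.0961]
tool_rot: [-0.115, 3.139, 0.001]
force: [0.2, -0.2, -1.2]
gripper_width: 0.458
t 5.8 pos [613.4  88.6  96.1] jaw deg 94.21 z [ 0.001  0.001 -1.   ] F [ 0.2 -0.2 -1.2] w 0.458 q6 -0.04
```

```bash
python3 -m creep '[{"dx":0,"dy":-2.5,"dz":0,"ax":0,"ay":0,"az":0},{"dx":0,"dy":0,"dz":-10,"ax":0,"ay":0,"az":0},{"dx":0,"dy":0,"dz":-7,"ax":0,"ay":0,"az":0},{"dx":0,"dy":0,"dz":0,"ax":0,"ay":0,"az":0}]'
python3 st.py; python3 - <<'E'
from h import *
c=grab('side','s4.png'); cv2.imwrite('pics/s4z.png',cv2.resize(c['img'][170:270,260:380,::-1],None,fx=6,fy=6,interpolation=cv2.INTER_CUBIC))
c=grab('top','t4.png'); cv2.imwrite('pics/t4z.png',cv2.resize(c['img'][140:260,230:330,::-1],None,fx=5,fy=5,interpolation=cv2.INTER_CUBIC))
E
python3 st.py
```

```text
time: 6.2
eef_pos: [0.6137, 0.0864, 0.0779]
tool_rot: [-0.117, 3.138, 0.001]
force: [-0.8, 0.7, -0.7]
gripper_width: 0.461
t 6.2 pos [613.7  86.4  77.9] jaw deg 94.25 z [ 0.001  0.001 -1.   ] F [-0.8  0.7 -0.7] w 0.461 q6 -0.04
t 6.3 pos [614.   86.4  78.7] jaw deg 94.25 z [ 0.002  0.001 -1.   ] F [-0.2 -0.4 -1.6] w 0.46 q6 -0.04
```

View pics/s4z.png

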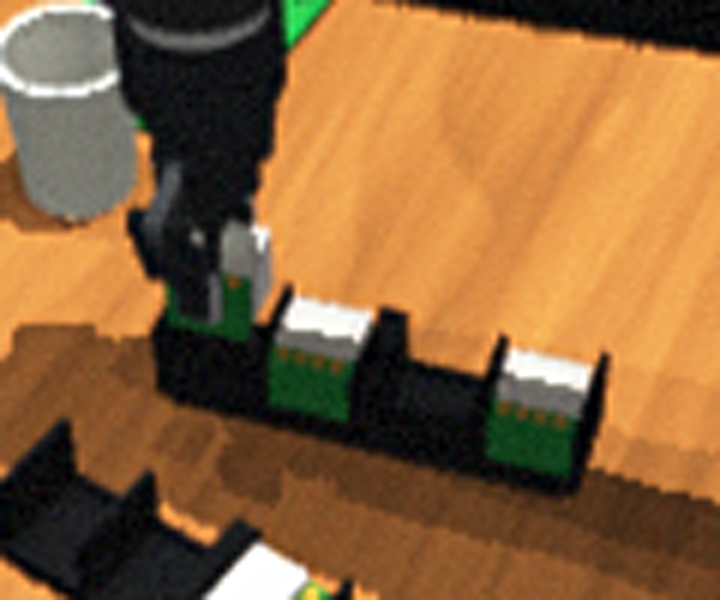

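View pics/t4z.png

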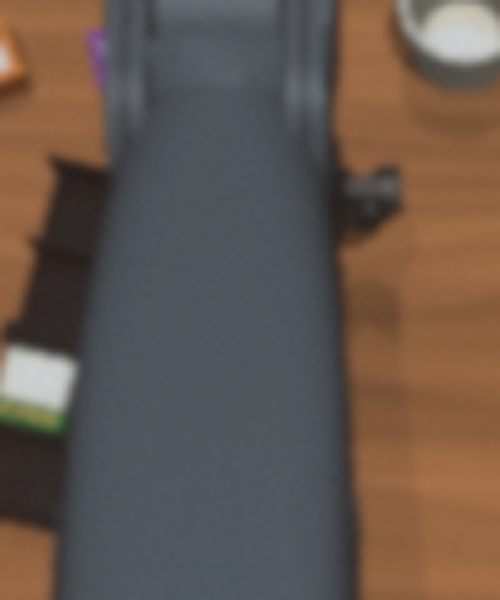

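```bash
python3 -m creep '[{"dx":-0.6,"dy":0,"dz":-10,"ax":0,"ay":0,"az":0},{"dx":0,"dy":0,"dz":-10,"ax":0,"ay":0,"az":0},{"dx":0,"dy":0,"dz":-10,"ax":0,"ay":0,"az":0},{"dx":0,"dy":0,"dz":-5,"ax":0,"ay":0,"az":0},{"dx":0,"dy":0,"dz":0,"ax":0,"ay":0,"az":0}]'
python3 st.py
```

```text
time: 6.8
eef_pos: [0.613, 0.0863, 0.0403]
tool_rot: [-0.116, 3.138, 0.001]
force: [0.0, 0.9, -1.8]
gripper_width: 0.462
t 6.8 pos [613.   86.3  40.3] jaw deg 94.24 z [ 0.002  0.001 -1.   ] F [ 0.   0.9 -1.8] w 0.462 q6 -0.04
```

```bash
python3 -m creep '[{"dx":0,"dy":0,"dz":-2,"ax":0,"ay":0,"az":0},{"dx":0,"dy":0,"dz":-2,"ax":0,"ay":0,"az":0}]'
python3 st.py;python3 -m creep '[{"dx":0,"dy":0,"dz":-2,"ax":0,"ay":0,"az":0}]'; python3 st.py
```

```text
time: 7.0
eef_pos: [0.613, 0.0863, 0.036]
tool_rot: [-0.116, 3.138, 0.001]
force: [-0.2, 0.2, -1.1]
gripper_width: 0.462
t 7.0 pos [613.   86.3  36. ] jaw deg 94.24 z [ 0.002  0.001 -1.   ] F [-0.2  0.2 -1.1] w 0.462 q6 -0.04
time: 7.1
eef_pos: [0.6133, 0.0864, 0.0342]
tool_rot: [-0.116, 3.137, 0.001]
force: [-0.8, 0.8, -1.2]
gripper_width: 0.464
t 7.1 pos [613.3  86.4  34.2] jaw deg 94.25 z [ 0.002  0.001 -1.   ] F [-0.8  0.8 -1.2] w 0.464 q6 -0.04
```

```bash
python3 -m creep '[{"dx":0,"dy":0,"dz":-1.5,"ax":0,"ay":0,"az":0}]'|grep -E 'eef|force';python3 -m creep '[{"dx":0,"dy":0,"dz":-1.5,"ax":0,"ay":0,"az":0}]'|grep -E 'eef|force'
```

```text
eef_pos: [0.6135, 0.0864, 0.0339]
force: [-3.5, 0.1, 7.7]
eef_pos: [0.6135, 0.0863, 0.0339]
force: [-3.5, -0.1, 5.4]
```

Contact at about 7 N, so it is seated. Releasing and rising.

```bash
python3 -m creep '[{"dx":0,"dy":0,"dz":0,"ax":0,"ay":0,"az":0},{"dx":0,"dy":0,"dz":0,"ax":0,"ay":0,"az":0},{"dx":0,"dy":0,"dz":0,"ax":0,"ay":0,"az":0},{"dx":0,"dy":0,"dz":10,"ax":0,"ay":0,"az":0},{"dx":0,"dy":0,"dz":20,"ax":0,"ay":0,"az":0},{"dx":0,"dy":0,"dz":25,"ax":0,"ay":0,"az":0},{"dx":0,"dy":0,"dz":20,"ax":0,"ay":0,"az":0},{"dx":0,"dy":0,"dz":5,"ax":0,"ay":0,"az":0},{"dx":0,"dy":0,"dz":0,"ax":0,"ay":0,"az":0}]' 72 40
python3 st.py
python3 - <<'E'
from h import *
c=grab('side','s5.png'); cv2.imwrite('pics/s5z.png',cv2.resize(c['img'][190:310,250:380,::-1],None,fx=5,fy=5,interpolation=cv2.INTER_CUBIC))
E
```

```text
time: 8.2
eef_pos: [0.6147, 0.0864, 0.1199]
tool_rot: [-0.116, 3.132, 0.001]
force: [1.3, -0.5, -0.2]
gripper_width: 0.721
t 8.2 pos [614.7  86.4 119.9] jaw deg 94.25 z [ 0.007  0.001 -1.   ] F [ 1.3 -0.5 -0.2] w 0.721 q6 -0.04
```

View pics/s5z.png

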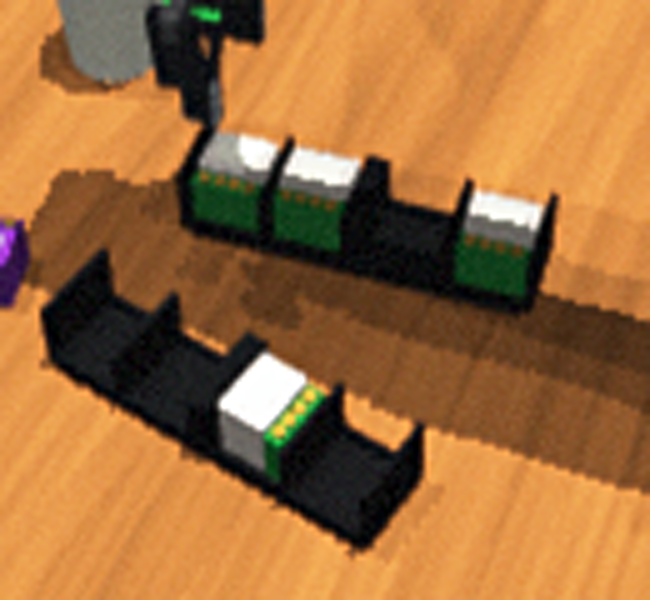

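m3 sits flush in p4 with its strip on the same side as the others (about (294,228)). Next I'll check whether m4 or the keep tray moved.

```bash
python3 - <<'E'
from m import *
s=grab('side')
for n,b in dict(k3=(300,212,325,235),k1=(338,220,362,243),m4=(290,257,315,283),m3=(288,205,308,232)).items(): white(s,b,.046,n+' side')
E
python3 st.py
```

```text
k3 side px 313.9 222.9 area 83.5 white mm [566.1  74.   46. ]
k1 side px 350.8 231.4 area 74.7 white mm [456.   64.5  46. ]
m4 side px 302.1 268.1 area 158.6 white mm [530.4 233.8  46. ]
m3 side px 298.1 220.1 area 78.4 white mm [613.8  81.2  46. ]
t 8.3 pos [614.   86.4 118.5] jaw deg 94.25 z [ 0.005  0.001 -1.   ] F [0.2 0.  0.2] w 0.716 q6 -0.04
```

```bash
python3 -m creep '[{"dx":-8,"dy":14,"dz":0,"ax":0,"ay":0,"az":-0.03},{"dx":-16,"dy":26,"dz":0,"ax":0,"ay":0,"az":-0.05},{"dx":-20,"dy":32,"dz":0,"ax":0,"ay":0,"az":-0.06},{"dx":-18,"dy":29,"dz":0,"ax":0,"ay":0,"az":-0.05},{"dx":-14,"dy":22,"dz":0,"ax":0,"ay":0,"az":-0.04},{"dx":-9,"dy":15,"dz":-5,"ax":0,"ay":0,"az":-0.03},{"dx":-5,"dy":7,"dz":-3,"ax":0,"ay":0,"az":-0.011},{"dx":0,"dy":0,"dz":0,"ax":0,"ay":0,"az":0},{"dx":0,"dy":0,"dz":0,"ax":0,"ay":0,"az":0}]'
python3 st.py
```

```text
time: 9.2
eef_pos: [0.5134, 0.2326, 0.096]
tool_rot: [-0.328, -3.109, 0.011]
force: [0.7, -0.5, -0.2]
gripper_width: 0.72
t 9.2 pos [513.4 232.6  96. ] jaw deg 77.95 z [-0.016 -0.005 -1.   ] F [ 0.7 -0.5 -0.2] w 0.72 q6 0.52
```

```bash
python3 -m creep '[{"dx":6,"dy":1,"dz":0,"ax":0.005,"ay":-0.016,"az":0.013},{"dx":3,"dy":0,"dz":-6,"ax":0,"ay":0,"az":0},{"dx":0,"dy":0,"dz":0,"ax":0,"ay":0,"az":0},{"dx":0,"dy":0,"dz":0,"ax":0,"ay":0,"az":0}]'
python3 st.py
```

```text
time: 9.6
eef_pos: [0.5253, 0.2308, 0.0894]
tool_rot: [0.313, 3.123, -0.001]
force: [-0.4, 0.4, 0.0]
gripper_width: 0.723
t 9.6 pos [525.3 230.8  89.4] jaw deg 78.54 z [ 0.003 -0.001 -1.   ] F [-0.4  0.4  0. ] w 0.723 q6 0.5
```

Next: shift (-2, +2.8) and descend about 57 mm.

```bash
python3 -m creep '[{"dx":-2,"dy":2.8,"dz":-5,"ax":0.001,"ay":0.003,"az":0},{"dx":0,"dy":0,"dz":-5,"ax":0,"ay":0,"az":0},{"dx":0,"dy":0,"dz":0,"ax":0,"ay":0,"az":0}]' >/dev/null
python3 st.py
```

```text
t 9.9 pos [523.7 233.3  78.7] jaw deg 78.48 z [ 0.  0. -1.] F [ 0.6  0.2 -0.6] w 0.721 q6 0.5
```

```bash
python3 -m creep '[{"dx":-0.4,"dy":0.3,"dz":-15,"ax":0,"ay":0,"az":0.003},{"dx":0,"dy":0,"dz":-16,"ax":0,"ay":0,"az":0},{"dx":0,"dy":0,"dz":-10,"ax":0,"ay":0,"az":0},{"dx":0,"dy":0,"dz":-3,"ax":0,"ay":0,"az":0},{"dx":0,"dy":0,"dz":0,"ax":0,"ay":0,"az":0}]' >/dev/null
python3 st.py
python3 -m creep '[{"dx":0,"dy":0,"dz":0,"ax":0,"ay":0,"az":0},{"dx":0,"dy":0,"dz":0,"ax":0,"ay":0,"az":0},{"dx":0,"dy":0,"dz":0,"ax":0,"ay":0,"az":0},{"dx":0,"dy":0,"dz":0,"ax":0,"ay":0,"az":0},{"dx":0,"dy":0,"dz":0,"ax":0,"ay":0,"az":0}]' 20 40 >/dev/null
python3 st.py
```

```text
t 10.4 pos [522.  233.7  30.2] jaw deg 78.72 z [-0.002 -0.    -1.   ] F [ 0.2 -0.   0.1] w 0.719 q6 0.5
t 10.9 pos [523.2 234.   31.9] jaw deg 78.73 z [ 0.001  0.001 -1.   ] F [ 0.   0.  -1.4] w 0.461 q6 0.5
```

```bash
python3 -m creep '[{"dx":0,"dy":0,"dz":12,"ax":0,"ay":0,"az":0},{"dx":0,"dy":0,"dz":22,"ax":0,"ay":0,"az":0},{"dx":0,"dy":0,"dz":22,"ax":0,"ay":0,"az":0},{"dx":-5,"dy":-2,"dz":14,"ax":0,"ay":0,"az":-0.07},{"dx":-14,"dy":-7,"dz":0,"ax":0,"ay":0,"az":-0.12},{"dx":-20,"dy":-10,"dz":0,"ax":0,"ay":0,"az":-0.145},{"dx":-22,"dy":-10,"dz":0,"ax":0,"ay":0,"az":-0.145},{"dx":-22,"dy":-10,"dz":0,"ax":0,"ay":0,"az":-0.145},{"dx":-22,"dy":-10,"dz":0,"ax":0,"ay":0,"az":-0.145},{"dx":-22,"dy":-10,"dz":0,"ax":0,"ay":0,"az":-0.145},{"dx":-20,"dy":-10,"dz":0,"ax":0,"ay":0,"az":-0.13},{"dx":-15,"dy":-8,"dz":0,"ax":0,"ay":0,"az":-0.12},{"dx":-9,"dy":-4,"dz":0,"ax":0,"ay":0,"az":-0.09},{"dx":-5,"dy":-2,"dz":0,"ax":0,"ay":0,"az":-0.05},{"dx":0,"dy":0,"dz":0,"ax":0,"ay":0,"az":0},{"dx":0,"dy":0,"dz":0,"ax":0,"ay":0,"az":0}]' >/dev/null
python3 st.py
```

```text
t 12.5 pos [344.4 149.2 120.4] jaw deg 1.13 z [ 0.02  -0.005 -1.   ] F [ 0.1 -0.2 -0.3] w 0.46 q6 1.79
```

```bash
python3 -m creep '[{"dx":0,"dy":0,"dz":-10,"ax":0.005,"ay":0.02,"az":0.052},{"dx":0,"dy":0,"dz":-20,"ax":0,"ay":0,"az":0},{"dx":0,"dy":0,"dz":-20,"ax":0,"ay":0,"az":0},{"dx":0,"dy":0,"dz":-18,"ax":0,"ay":0,"az":0},{"dx":0,"dy":0,"dz":-8,"ax":0,"ay":0,"az":0},{"dx":0,"dy":0,"dz":-3,"ax":0,"ay":0,"az":0},{"dx":0,"dy":0,"dz":0,"ax":0,"ay":0,"az":0},{"dx":0,"dy":0,"dz":0,"ax":0,"ay":0,"az":0}]' >/dev/null
python3 st.py
```

```text
t 13.3 pos [350.  150.8  44.1] jaw deg 4.61 z [ 0.01   0.004 -1.   ] F [ 0.5 -0.7 -0.9] w 0.459 q6 1.72
```

```bash
python3 -m creep '[{"dx":0,"dy":0,"dz":-8,"ax":-0.004,"ay":0.01,"az":-0.008},{"dx":0,"dy":0,"dz":-6,"ax":0,"ay":0,"az":0},{"dx":0,"dy":0,"dz":-3,"ax":0,"ay":0,"az":0},{"dx":0,"dy":0,"dz":0,"ax":0,"ay":0,"az":0}]' >/dev/null
python3 st.py;python3 -m creep '[{"dx":0,"dy":0,"dz":-2,"ax":0,"ay":0,"az":0}]'|grep -E 'eef|force'
```

```text
t 13.7 pos [352.  151.3  27.8] jaw deg 4.13 z [ 0.003  0.    -1.   ] F [-0.6 -0.5 -1.3] w 0.464 q6 1.73
eef_pos: [0.3522, 0.1514, 0.0259]
force: [0.1, 0.5, -1.4]
```

```bash
for i in 1 2; do :; done; python3 -m creep '[{"dx":0,"dy":0,"dz":-1.5,"ax":0,"ay":0.003,"az":0}]'|grep -E 'eef|force'; python3 -m creep '[{"dx":0,"dy":0,"dz":-1.5,"ax":0,"ay":0,"az":0}]'|grep -E 'eef|force'; python3 -m creep '[{"dx":0,"dy":0,"dz":-1,"ax":0,"ay":0,"az":0}]'|grep -E 'eef|force'
```

```text
eef_pos: [0.352, 0.1514, 0.0243]
force: [0.1, -0.1, -1.0]
eef_pos: [0.3521, 0.1514, 0.0227]
force: [0.3, 0.3, -1.2]
eef_pos: [0.3521, 0.1513, 0.0223]
force: [-4.1, -1.1, 9.2]
```

```bash
python3 -m creep '[{"dx":0,"dy":0,"dz":0,"ax":0,"ay":0,"az":0},{"dx":0,"dy":0,"dz":0,"ax":0,"ay":0,"az":0},{"dx":0,"dy":0,"dz":0,"ax":0,"ay":0,"az":0},{"dx":0,"dy":0,"dz":10,"ax":0,"ay":0,"az":0},{"dx":0,"dy":0,"dz":18,"ax":0,"ay":0,"az":0},{"dx":0,"dy":0,"dz":20,"ax":0,"ay":0,"az":0},{"dx":0,"dy":0,"dz":12,"ax":0,"ay":0,"az":0.07},{"dx":0,"dy":0,"dz":5,"ax":0,"ay":0,"az":0.12},{"dx":0,"dy":0,"dz":0,"ax":0,"ay":0,"az":0.145},{"dx":0,"dy":0,"dz":0,"ax":0,"ay":0,"az":0.145},{"dx":0,"dy":0,"dz":0,"ax":0,"ay":0,"az":0.145},{"dx":0,"dy":0,"dz":0,"ax":0,"ay":0,"az":0.145},{"dx":0,"dy":0,"dz":0,"ax":0,"ay":0,"az":0.145},{"dx":0,"dy":0,"dz":0,"ax":0,"ay":0,"az":0.145},{"dx":0,"dy":0,"dz":0,"ax":0,"ay":0,"az":0.145},{"dx":0,"dy":0,"dz":0,"ax":0,"ay":0,"az":0.13},{"dx":0,"dy":0,"dz":0,"ax":0,"ay":0,"az":0.1},{"dx":0,"dy":0,"dz":0,"ax":0,"ay":0,"az":0.06},{"dx":0,"dy":0,"dz":0,"ax":0,"ay":0,"az":0},{"dx":0,"dy":0,"dz":0,"ax":0,"ay":0,"az":0}]' 72 40 >/dev/null
python3 st.py
python3 - <<'E'
from h import *
c=grab('top','t6.png'); cv2.imwrite('pics/t6z.png',cv2.resize(c['img'][160:320,210:330,::-1],None,fx=3.7,fy=3.7,interpolation=cv2.INTER_CUBIC))
c=grab('side','s6.png'); cv2.imwrite('pics/s6z.png',cv2.resize(c['img'][180:380,250:450,::-1],None,fx=3,fy=3,interpolation=cv2.INTER_CUBIC))
E
```

```text
t 16.1 pos [356.8 152.5 104. ] jaw deg 92.93 z [ 0.01   0.012 -1.   ] F [-0.3 -0.4 -0.9] w 0.723 q6 0.17
```

View pics/t6z.png

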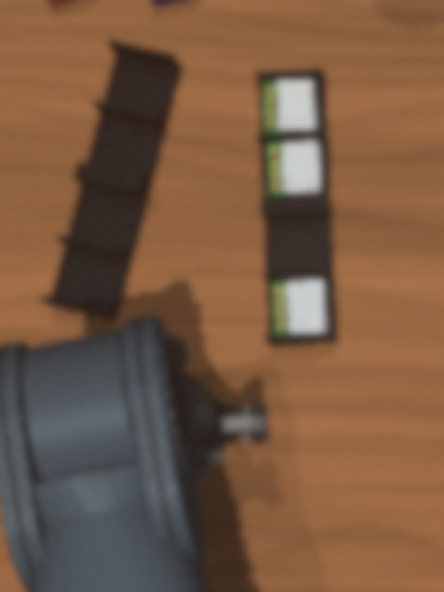

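View pics/s6z.png

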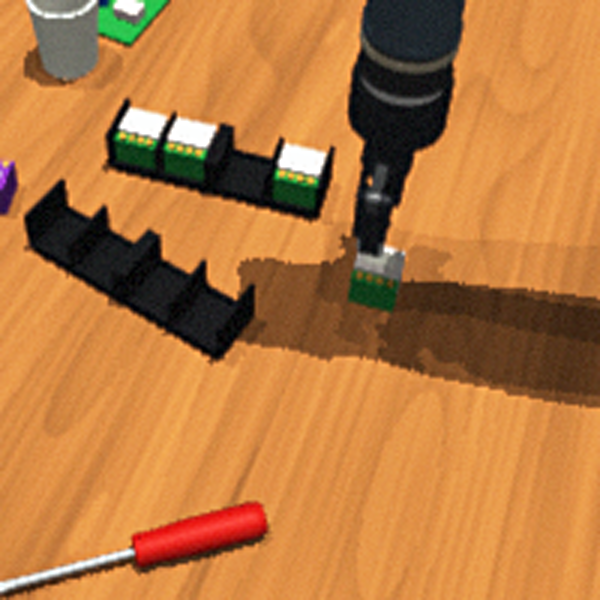

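m4 stands on the bench with its strip to +y (side image about (375,275)); m3 is flush in the keep tray. Regripping m4.

```bash
python3 -m creep '[{"dx":-4,"dy":-1,"dz":-10,"ax":-0.012,"ay":0.01,"az":0.02},{"dx":-1,"dy":0,"dz":-15,"ax":0,"ay":0,"az":0},{"dx":0,"dy":0,"dz":-8,"ax":0,"ay":0,"az":0},{"dx":0,"dy":0,"dz":0,"ax":0,"ay":0,"az":0},{"dx":0,"dy":0,"dz":0,"ax":0,"ay":0,"az":0}]' >/dev/null
python3 st.py
python3 - <<'E'
from m import *
t=grab('top','t7.png')
for n,b in dict(k3=(280,192,300,213),k1=(280,230,302,255),m3=(278,178,300,197)).items(): white(t,b,.046,n+' top')
s=grab('side','s7.png')
for n,b in dict(k3=(303,212,325,235),k1=(338,220,362,243),m3=(286,205,307,232)).items(): white(s,b,.046,n+' side')
E
```

```text
t 16.7 pos [350.4 151.3  68.3] jaw deg 94.19 z [-0.003 -0.002 -1.   ] F [ 0.3 -0.3  0.6] w 0.724 q6 0.16
k3 top px 290.7 204.7 area 139.3 white mm [561.8  75.7  46. ]
k1 top px 292.1 242.3 area 146.4 white mm [452.3  68.4  46. ]
m3 top px 289.4 187.9 area 133.1 white mm [611.5  81.2  46. ]
k3 side px 313.5 223.7 area 117.1 white mm [565.9  77.3  46. ]
k1 side px 350.3 232.7 area 125.7 white mm [455.6  69.7  46. ]
m3 side px 297.4 220.4 area 113.6 white mm [615.2  83.1  46. ]
```

```bash
python3 -m creep '[{"dx":1.7,"dy":0,"dz":-12,"ax":0.002,"ay":-0.003,"az":0},{"dx":0,"dy":0,"dz":-15,"ax":0,"ay":0,"az":0},{"dx":0,"dy":0,"dz":-10,"ax":0,"ay":0,"az":0},{"dx":0,"dy":0,"dz":-4,"ax":0,"ay":0,"az":0},{"dx":0,"dy":0,"dz":0,"ax":0,"ay":0,"az":0}]' >/dev/null
python3 st.py
python3 -m creep '[{"dx":0,"dy":0,"dz":0,"ax":0,"ay":0,"az":0},{"dx":0,"dy":0,"dz":0,"ax":0,"ay":0,"az":0},{"dx":0,"dy":0,"dz":0,"ax":0,"ay":0,"az":0},{"dx":0,"dy":0,"dz":0,"ax":0,"ay":0,"az":0},{"dx":0,"dy":0,"dz":0,"ax":0,"ay":0,"az":0}]' 20 40 >/dev/null
python3 st.py
```

```text
t 17.3 pos [354.2 151.6  26.2] jaw deg 94.18 z [ 0.004  0.001 -1.   ] F [-0.3  0.5 -0.1] w 0.721 q6 0.16
t 17.8 pos [355.2 151.8  27.6] jaw deg 94.17 z [ 0.007  0.001 -1.   ] F [ 0.1  0.3 -0.9] w 0.46 q6 0.16
```

```bash
python3 -m creep '[{"dx":0,"dy":0,"dz":12,"ax":0,"ay":0.007,"az":0},{"dx":0,"dy":0,"dz":22,"ax":0,"ay":0,"az":0},{"dx":0,"dy":0,"dz":24,"ax":0,"ay":0,"az":0},{"dx":5,"dy":-2,"dz":12,"ax":0,"ay":0,"az":0},{"dx":15,"dy":-7,"dz":5,"ax":0,"ay":0,"az":0},{"dx":24,"dy":-12,"dz":0,"ax":0,"ay":0,"az":0},{"dx":28,"dy":-14,"dz":0,"ax":0,"ay":0,"az":0},{"dx":28,"dy":-14,"dz":0,"ax":0,"ay":0,"az":0},{"dx":22,"dy":-11,"dz":0,"ax":0,"ay":0,"az":0},{"dx":15,"dy":-8,"dz":0,"ax":0,"ay":0,"az":0},{"dx":8,"dy":-4,"dz":0,"ax":0,"ay":0,"az":0},{"dx":4,"dy":-2,"dz":0,"ax":0,"ay":0,"az":0},{"dx":0,"dy":0,"dz":0,"ax":0,"ay":0,"az":0},{"dx":0,"dy":0,"dz":0,"ax":0,"ay":0,"az":0}]' >/dev/null
python3 st.py
```

```text
t 19.2 pos [508.9  73.2 101.1] jaw deg 94.28 z [-0.005  0.001 -1.   ] F [ 0.1  0.6 -0.3] w 0.459 q6 -0.06
```

```bash
python3 -m creep '[{"dx":-2,"dy":4,"dz":-6,"ax":-0.001,"ay":-0.005,"az":-0.002},{"dx":0,"dy":0,"dz":-10,"ax":0,"ay":0,"az":0},{"dx":0,"dy":0,"dz":-6,"ax":0,"ay":0,"az":0},{"dx":0,"dy":0,"dz":0,"ax":0,"ay":0,"az":0},{"dx":0,"dy":0,"dz":0,"ax":0,"ay":0,"az":0}]' >/dev/null
python3 st.py; python3 - <<'E'
from h import *
c=grab('side','s8.png'); cv2.imwrite('pics/s8z.png',cv2.resize(c['img'][180:260,270:380,::-1],None,fx=6,fy=6,interpolation=cv2.INTER_CUBIC))
E
```

```text
t 19.7 pos [503.7  79.3  76.4] jaw deg 94.34 z [-0.002  0.    -1.   ] F [ 0.1 -0.1 -1.4] w 0.459 q6 -0.05
```

View pics/s8z.png

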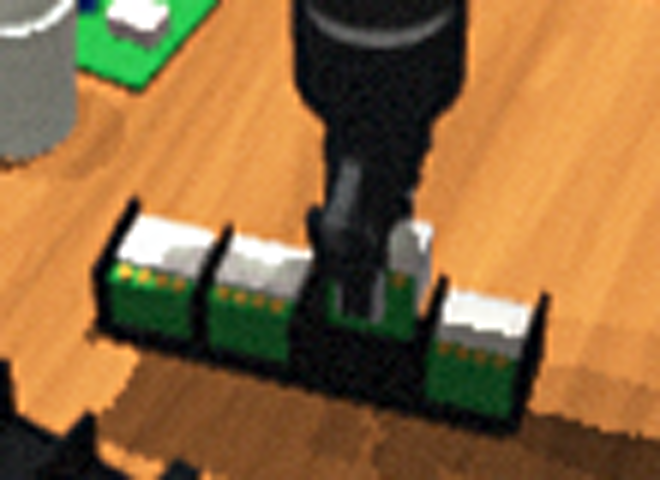

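```bash
python3 - <<'E'
from h import *
c=grab('side'); s=ctrl.observe(); p=s['eef_pos'];a=np.radians(4.2); ex=np.array([np.cos(a),np.sin(a),0]); ey=np.array([-np.sin(a),np.cos(a),0]); print(p)
for q in ((415,338),(330,318)):
  w=onz(c,q[0]/6+270-.42,q[1]/6+180-.42,.050); print(w,(w-p)@ex*1e3,(w-p)@ey*1e3)
E
```

```text
[0.50393794 0.07917468 0.07668137]
[0.48036209 0.09685291 0.05      ] -22.217816644327222 19.35741219044718
[0.52178065 0.10036773 0.05      ] 19.346932817837132 19.82937329798978
```

The measured offset (-3.2 mm) agrees with the -3.1 mm expected. Correcting and lowering.

```bash
python3 -m creep '[{"dx":2.9,"dy":-1.4,"dz":0,"ax":0,"ay":-0.002,"az":-0.003},{"dx":0,"dy":0,"dz":0,"ax":0,"ay":0,"az":0},{"dx":0,"dy":0,"dz":0,"ax":0,"ay":0,"az":0}]' >/dev/null
python3 st.py
```

```text
t 20.1 pos [508.   77.5  77.6] jaw deg 94.12 z [ 0.002  0.    -1.   ] F [-0.9 -0.  -0.8] w 0.461 q6 -0.05
```

```bash
python3 -m creep '[{"dx":-1.2,"dy":0,"dz":-10,"ax":0,"ay":0.002,"az":0},{"dx":0,"dy":0,"dz":-10,"ax":0,"ay":0,"az":0},{"dx":0,"dy":0,"dz":-8,"ax":0,"ay":0,"az":0},{"dx":0,"dy":0,"dz":-4,"ax":0,"ay":0,"az":0},{"dx":0,"dy":0,"dz":-2,"ax":0,"ay":0,"az":0}]' >/dev/null
python3 st.py;python3 -m creep '[{"dx":0,"dy":0,"dz":-3,"ax":0,"ay":0,"az":0},{"dx":0,"dy":0,"dz":-2,"ax":0,"ay":0,"az":0}]'|grep -E 'eef|force'
```

```text
t 20.6 pos [509.4  77.6  69.8] jaw deg 94.17 z [ 0.013 -0.    -1.   ] F [-1.   0.   0.5] w 0.459 q6 -0.05
eef_pos: [0.5096, 0.0777, 0.0696]
force: [-6.3, -0.5, 10.0]
```

```bash
python3 -m creep '[{"dx":-1,"dy":0,"dz":4,"ax":0,"ay":0.01,"az":0},{"dx":-1,"dy":0,"dz":4,"ax":0,"ay":0,"az":0},{"dx":0,"dy":0,"dz":0,"ax":0,"ay":0,"az":0},{"dx":0,"dy":0,"dz":0,"ax":0,"ay":0,"az":0}]' >/dev/null; python3 st.py; python3 - <<'E'
from h import *
c=grab('side','s9.png'); cv2.imwrite('pics/s9z.png',cv2.resize((255*(c['img'][180:260,270:380,::-1]/255.)**.6).astype('uint8'),None,fx=7,fy=7,interpolation=cv2.INTER_CUBIC))
E
python3 st.py
```

```text
t 21.2 pos [507.3  77.5  76.1] jaw deg 94.17 z [ 0.003 -0.    -1.   ] F [ 0.  -0.4 -0.4] w 0.46 q6 -0.05
t 21.25 pos [507.2  77.5  76. ] jaw deg 94.16 z [ 0.003 -0.    -1.   ] F [-0.2 -0.3 -1.8] w 0.46 q6 -0.05
```

View pics/s9z.png

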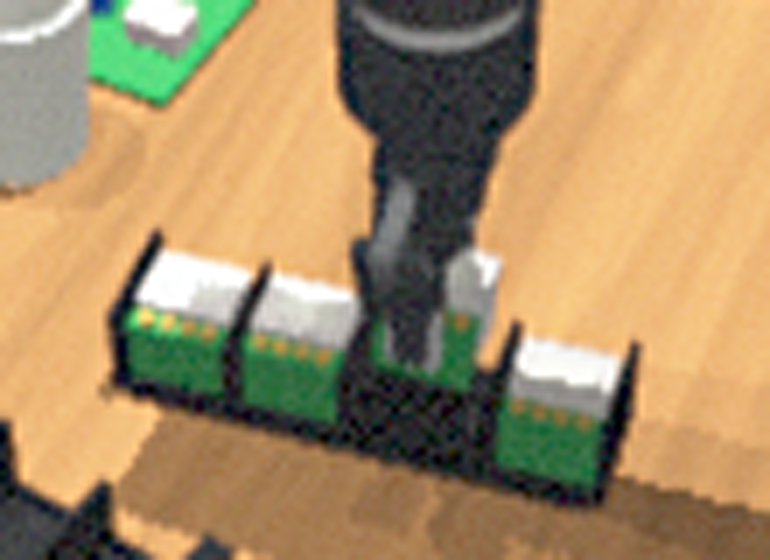

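```bash
python3 - <<'E'
from h import *
c=grab('side'); a=np.radians(4.1); ex=np.array([np.cos(a),np.sin(a),0]); ey=np.array([-np.sin(a),np.cos(a),0]); r=np.array([.5335,.0805,0])
z7=lambda p:np.round((np.array(p)-[270,180]+.43)*7)
for x in (30,-80,-30,80):
  for z in(8,50): 
    print(x,z,[z7(proj(c,r+(ex*(x+d)+ey*20)/1e3+[0,0,z/1e3])).tolist() for d in(20,-20)])
print('pocket p2 top edge near', [z7(proj(c,r+(ex*x+ey*27)/1e3+[0,0,.046])).tolist() for x in(-7,-53)])
E
```

```text
30 8 [[250.0, 404.0], [339.0, 426.0]]
30 50 [[246.0, 336.0], [338.0, 358.0]]
-80 8 [[501.0, 467.0], [596.0, 491.0]]
-80 50 [[504.0, 399.0], [601.0, 423.0]]
-30 8 [[385.0, 438.0], [478.0, 461.0]]
-30 50 [[385.0, 370.0], [480.0, 393.0]]
80 8 [[139.0, 376.0], [227.0, 398.0]]
80 50 [[133.0, 308.0], [223.0, 330.0]]
pocket p2 top edge near [[372.0, 387.0], [482.0, 414.0]]
```

The m4 offset is smaller than I assumed, so the module clipped the rib. Image corners put it about 3 mm too far +x. I'll shift back to TCP x≈504.5.

```bash
python3 -m creep '[{"dx":-2.6,"dy":0,"dz":0,"ax":0,"ay":0.003,"az":0},{"dx":0,"dy":0,"dz":0,"ax":0,"ay":0,"az":0},{"dx":0,"dy":0,"dz":0,"ax":0,"ay":0,"az":0}]' >/dev/null; python3 st.py
python3 - <<'E'
from m import *
t=grab('side','s10.png')
for n,b in dict(k3=(303,212,325,235),k1=(338,220,362,243),m3=(286,205,307,232)).items(): white(t,b,.046,n+' side')
cv2.imwrite('pics/s10z.png',cv2.resize((255*(t['img'][200:250,300:350,::-1]/255.)**.5).astype('uint8'),None,fx=12,fy=12,interpolation=cv2.INTER_CUBIC))
E
python3 st.py
```

```text
t 21.6 pos [503.7  77.5  75. ] jaw deg 94.16 z [-0.002 -0.001 -1.   ] F [ 0.2  0.2 -0.8] w 0.457 q6 -0.05
k3 side px 313.3 223.3 area 94.5 white mm [567.2  75.9  46. ]
k1 side px 350.6 231.5 area 78.9 white mm [456.3  65.1  46. ]
m3 side px 297.2 220.2 area 109.1 white mm [616.1  82.6  46. ]
t 21.65 pos [503.6  77.5  74.9] jaw deg 94.17 z [-0.003 -0.001 -1.   ] F [ 0.2  0.7 -1. ] w 0.458 q6 -0.05
```

View pics/s10z.png

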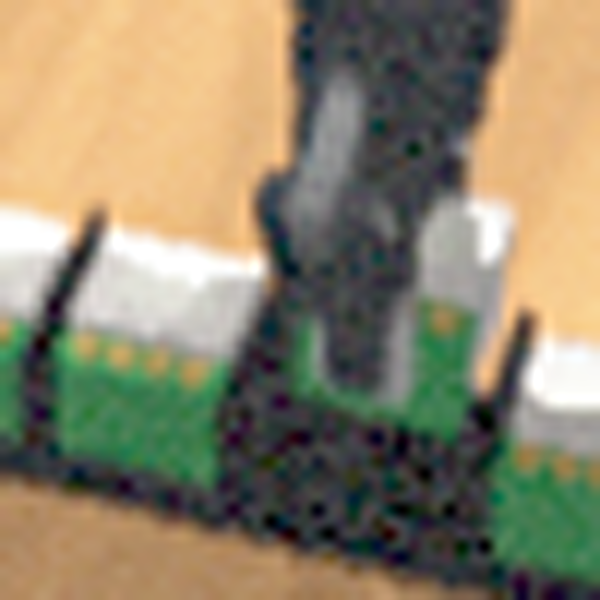

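At z≈50 the strip spans (300..468) in this zoom against a predicted (300..463): centred. Descending in small steps.

```bash
python3 -m creep '[{"dx":0.3,"dy":0,"dz":-5,"ax":0,"ay":-0.002,"az":0},{"dx":0,"dy":0,"dz":-5,"ax":0,"ay":0,"az":0},{"dx":0,"dy":0,"dz":-4,"ax":0,"ay":0,"az":0}]' >/dev/null
python3 st.py
```

```text
t 21.95 pos [504.5  77.5  60.5] jaw deg 94.17 z [ 0.001 -0.    -1.   ] F [-0.4 -0.7 -1.6] w 0.458 q6 -0.05
```

Past the wall tops with no contact. Continuing.

```bash
python3 -m creep '[{"dx":-0.4,"dy":0,"dz":-7,"ax":0,"ay":0,"az":0},{"dx":0,"dy":0,"dz":-7,"ax":0,"ay":0,"az":0},{"dx":0,"dy":0,"dz":-5,"ax":0,"ay":0,"az":0},{"dx":0,"dy":0,"dz":-3,"ax":0,"ay":0,"az":0}]' >/dev/null
python3 st.py
```

```text
t 22.35 pos [503.3  77.5  35.5] jaw deg 94.17 z [-0.    -0.001 -1.   ] F [ 0.8  0.2 -1. ] w 0.459 q6 -0.05
```

```bash
python3 -m creep '[{"dx":0,"dy":0,"dz":-2,"ax":0,"ay":0,"az":0}]'|grep -E 'eef|force'; python3 -m creep '[{"dx":0,"dy":0,"dz":-1,"ax":0,"ay":0,"az":0}]'|grep -E 'eef|force'
```

```text
eef_pos: [0.5036, 0.0775, 0.0338]
force: [-3.3, -0.3, 12.8]
eef_pos: [0.5036, 0.0775, 0.0339]
force: [-3.4, -0.5, 7.5]
```

```bash
python3 -m creep '[{"dx":0,"dy":0,"dz":0,"ax":0,"ay":0,"az":0},{"dx":0,"dy":0,"dz":0,"ax":0,"ay":0,"az":0},{"dx":0,"dy":0,"dz":0,"ax":0,"ay":0,"az":0},{"dx":0,"dy":0,"dz":10,"ax":0,"ay":0,"az":0},{"dx":0,"dy":0,"dz":20,"ax":0,"ay":0,"az":0},{"dx":0,"dy":0,"dz":25,"ax":0,"ay":0,"az":0},{"dx":0,"dy":0,"dz":20,"ax":0,"ay":0,"az":0},{"dx":0,"dy":0,"dz":5,"ax":0,"ay":0,"az":0},{"dx":0,"dy":0,"dz":0,"ax":0,"ay":0,"az":0}]' 72 40 >/dev/null
python3 st.py
python3 - <<'E'
from h import *
def z(im,x0,y0,w,h,f,out):
    a=im[y0:y0+h,x0:x0+w]; a=(255*(a/255.)**0.45).astype('uint8'); a=cv2.resize(a,None,fx=f,fy=f,interpolation=cv2.INTER_LANCZOS4)
    cv2.imwrite('pics/'+out,a)
s=grab('side','s11.png')['img'][:,:,::-1]
z(s,250,205,115,95,6,'s11z.png')
z(cv2.imread('pics/t7.png'),215,165,95,90,6,'t7z.png')
E
```

```text
t 23.45 pos [503.9  77.5 119.5] jaw deg 94.17 z [ 0.002 -0.    -1.   ] F [-0.8  0.1 -0.6] w 0.718 q6 -0.05
```

View pics/s11z.png

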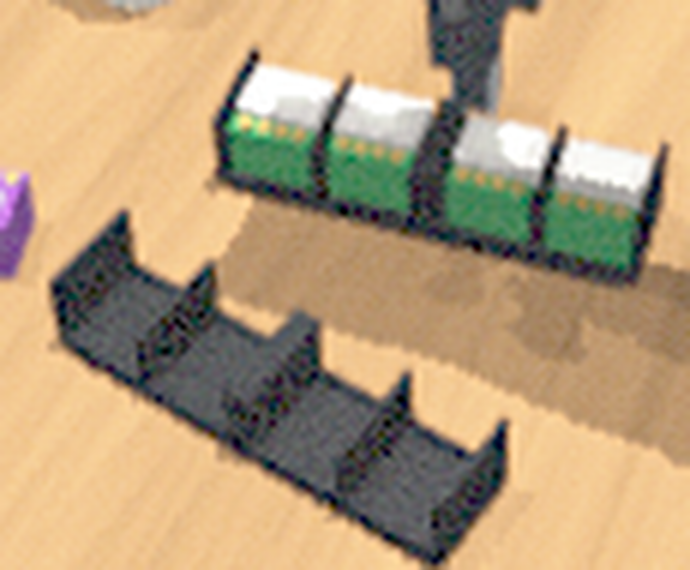

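View pics/t7z.png

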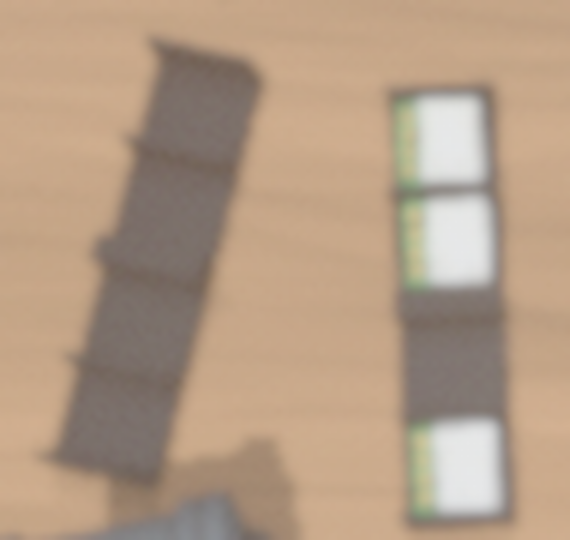

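All four modules are seated with strips to +y in the side image. The spent tray is empty and barely moved; refitting it.

```bash
python3 - <<'E'
from m import *
t=grab('top');s=grab('side')
g1=lambda u,v:(215+u/6-.42,165+v/6-.42); g2=lambda u,v:(250+u/6-.42,205+v/6-.42)
tray(t,[g1(152,42)+(105,27,50),g1(128,138)+(55,27,46),g1(97,241)+(7,27,46),g1(72,357)+(-55,27,46),g1(45,458)+(-105,27,50)],'spent top')
tray(s,[g2(125,212)+(105,-27,50),g2(211,264)+(55,-27,46),g2(300,312)+(7,-27,46),g2(321,322)+(-7,-27,46),g2(407,372)+(-55,-27,46),g2(507,420)+(-105,-27,50),g2(53,285)+(107,27,50)],'spent side')
E
```

```text
spent top rib xy mm [548.5 222.8] yaw deg -11.18 res [[-0.2, -0.7], [1.4, -0.5], [-2.9, 2.5], [1.0, -0.5], [0.7, -0.7]]
spent side rib xy mm [552.7 229.5] yaw deg -11.38 res [[0.5, 0.7], [0.3, 0.5], [-1.8, 0.5], [0.9, -0.7], [2.0, 0.3], [0.7, -0.0], [-2.6, -1.3]]
```

```bash
python3 -m creep '[{"dx":2,"dy":6,"dz":0,"ax":0,"ay":0,"az":0.08},{"dx":4,"dy":14,"dz":0,"ax":0,"ay":0,"az":0.13},{"dx":6,"dy":18,"dz":0,"ax":0,"ay":0,"az":0.145},{"dx":6,"dy":18,"dz":0,"ax":0,"ay":0,"az":0.145},{"dx":6,"dy":18,"dz":0,"ax":0,"ay":0,"az":0.145},{"dx":6,"dy":18,"dz":0,"ax":0,"ay":0,"az":0.145},{"dx":5,"dy":17,"dz":0,"ax":0,"ay":0,"az":0.14},{"dx":5,"dy":16,"dz":0,"ax":0,"ay":0,"az":0.12},{"dx":4,"dy":12,"dz":0,"ax":0,"ay":0,"az":0.1},{"dx":2,"dy":7,"dz":0,"ax":0,"ay":0,"az":0.08},{"dx":1,"dy":4,"dz":0,"ax":0,"ay":0,"az":0.05},{"dx":0,"dy":0,"dz":0,"ax":0,"ay":0,"az":0},{"dx":0,"dy":0,"dz":0,"ax":0,"ay":0,"az":0}]' 52 40 >/dev/null
python3 st.py
```

```text
t 24.9 pos [537.7 228.5  94.3] jaw deg 170.37 z [-0.028 -0.024 -0.999] F [ 1.  -0.2  0. ] w 0.522 q6 -1.11
```

```bash
python3 -m creep '[{"dx":8,"dy":-1,"dz":0,"ax":0.024,"ay":-0.028,"az":-0.029},{"dx":4,"dy":0,"dz":0,"ax":0,"ay":0,"az":0},{"dx":0,"dy":0,"dz":0,"ax":0,"ay":0,"az":0},{"dx":0,"dy":0,"dz":0,"ax":0,"ay":0,"az":0}]' >/dev/null
python3 st.py
```

```text
t 25.3 pos [548.2 226.   91.8] jaw deg 168.51 z [-0.005 -0.001 -1.   ] F [-0.4 -0.5 -0.3] w 0.521 q6 -1.09
```

Centred to within 3 mm. Correcting, then lowering to TCP z≈30 with about 12 mm clearance per finger.

```bash
python3 -m creep '[{"dx":2.8,"dy":0.3,"dz":0,"ax":0.001,"ay":-0.005,"az":0.003},{"dx":0,"dy":0,"dz":-12,"ax":0,"ay":0,"az":0},{"dx":0,"dy":0,"dz":-15,"ax":0,"ay":0,"az":0},{"dx":0,"dy":0,"dz":-10,"ax":0,"ay":0,"az":0},{"dx":0,"dy":0,"dz":0,"ax":0,"ay":0,"az":0},{"dx":0,"dy":0,"dz":0,"ax":0,"ay":0,"az":0}]' >/dev/null
python3 st.py
```

```text
t 25.9 pos [550.7 226.4  51.6] jaw deg 168.72 z [-0.001 -0.    -1.   ] F [-0.2  0.6  0.6] w 0.518 q6 -1.1
```

```bash
python3 -m creep '[{"dx":0,"dy":0,"dz":-10,"ax":0,"ay":0,"az":0},{"dx":0,"dy":0,"dz":-7,"ax":0,"ay":0,"az":0},{"dx":0,"dy":0,"dz":-3,"ax":0,"ay":0,"az":0},{"dx":0,"dy":0,"dz":0,"ax":0,"ay":0,"az":0}]' >/dev/null
python3 st.py
python3 -m creep '[{"dx":0,"dy":0,"dz":0,"ax":0,"ay":0,"az":0},{"dx":0,"dy":0,"dz":0,"ax":0,"ay":0,"az":0},{"dx":0,"dy":0,"dz":0,"ax":0,"ay":0,"az":0},{"dx":0,"dy":0,"dz":0,"ax":0,"ay":0,"az":0},{"dx":0,"dy":0,"dz":0,"ax":0,"ay":0,"az":0},{"dx":0,"dy":0,"dz":0,"ax":0,"ay":0,"az":0}]' 0 60 >/dev/null
python3 st.py
```

```text
t 26.3 pos [551.2 226.7  30.6] jaw deg 168.73 z [ 0.  0. -1.] F [-0.2 -0.1  0.3] w 0.52 q6 -1.1
t 26.9 pos [551.5 226.7  31. ] jaw deg 168.73 z [ 0.001  0.    -1.   ] F [ 1.7 -0.3 -1.1] w 0.154 q6 -1.1
```

Gripped at 13 mm opening (rib is 14 mm). Lifting and checking.

```bash
python3 -m creep '[{"dx":0,"dy":0,"dz":5,"ax":0,"ay":0,"az":0},{"dx":0,"dy":0,"dz":12,"ax":0,"ay":0,"az":0},{"dx":0,"dy":0,"dz":22,"ax":0,"ay":0,"az":0},{"dx":0,"dy":0,"dz":28,"ax":0,"ay":0,"az":0},{"dx":0,"dy":0,"dz":28,"ax":0,"ay":0,"az":0},{"dx":0,"dy":0,"dz":20,"ax":0,"ay":0,"az":0},{"dx":0,"dy":0,"dz":10,"ax":0,"ay":0,"az":0},{"dx":0,"dy":0,"dz":0,"ax":0,"ay":0,"az":0},{"dx":0,"dy":0,"dz":0,"ax":0,"ay":0,"az":0}]' >/dev/null
python3 st.py; python3 - <<'E'
from h import *
c=grab('side','s12.png'); print(onz(grab('top'),323,140,.095))
E
```

```text
t 27.8 pos [548.  225.8 162.2] jaw deg 168.74 z [-0.004 -0.001 -1.   ] F [ 0.3  0.9 -3.3] w 0.153 q6 -1.1
[ 0.74464983 -0.01404531  0.095     ]
```

View pics/s12.png

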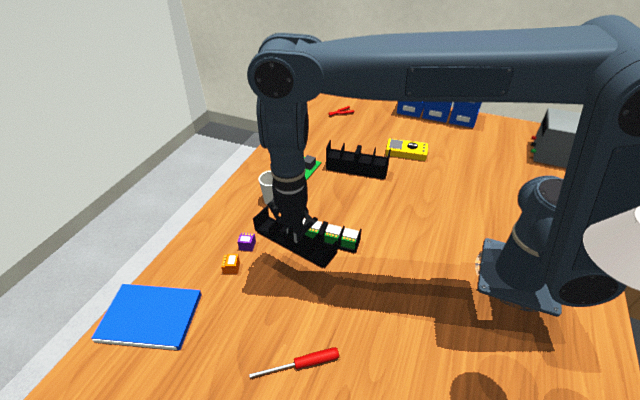

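```bash
python3 -m creep '[{"dx":0,"dy":-10,"dz":0,"ax":0,"ay":0,"az":0.006},{"dx":0,"dy":-20,"dz":0,"ax":0,"ay":0,"az":0.012},{"dx":0,"dy":-30,"dz":0,"ax":0,"ay":0,"az":0.02},{"dx":0,"dy":-36,"dz":0,"ax":0,"ay":0,"az":0.024},{"dx":0,"dy":-36,"dz":0,"ax":0,"ay":0,"az":0.024},{"dx":0,"dy":-36,"dz":0,"ax":0,"ay":0,"az":0.024},{"dx":0,"dy":-36,"dz":0,"ax":0,"ay":0,"az":0.024},{"dx":0,"dy":-36,"dz":0,"ax":0,"ay":0,"az":0.024},{"dx":0,"dy":-36,"dz":0,"ax":0,"ay":0,"az":0.024},{"dx":0,"dy":-36,"dz":0,"ax":0,"ay":0,"az":0.024},{"dx":0,"dy":-36,"dz":0,"ax":0,"ay":0,"az":0.024},{"dx":0,"dy":-30,"dz":0,"ax":0,"ay":0,"az":0.02},{"dx":0,"dy":-26,"dz":0,"ax":0,"ay":0,"az":0.018},{"dx":0,"dy":-22,"dz":0,"ax":0,"ay":0,"az":0.015},{"dx":0,"dy":-16,"dz":0,"ax":0,"ay":0,"az":0.012},{"dx":0,"dy":-10,"dz":0,"ax":0,"ay":0,"az":0.008},{"dx":0,"dy":-5,"dz":0,"ax":0,"ay":0,"az":0.005},{"dx":0,"dy":0,"dz":0,"ax":0,"ay":0,"az":0},{"dx":0,"dy":0,"dz":0,"ax":0,"ay":0,"az":0}]' >/dev/null
python3 st.py
```

```text
t 29.8 pos [ 525.8 -256.1  135.7] jaw deg -172.8 z [-0.046 -0.004 -0.999] F [-0.4  0.  -2.6] w 0.152 q6 -2.25
```

```bash
python3 -m creep '[{"dx":4,"dy":-1,"dz":12,"ax":0.002,"ay":-0.02,"az":0},{"dx":7,"dy":-2,"dz":4,"ax":0.001,"ay":-0.02,"az":0},{"dx":4,"dy":-1,"dz":0,"ax":0,"ay":0,"az":0},{"dx":0,"dy":0,"dz":0,"ax":0,"ay":0,"az":0},{"dx":0,"dy":0,"dz":0,"ax":0,"ay":0,"az":0}]' >/dev/null
python3 st.py
```

```text
t 30.3 pos [ 543.3 -257.8  154.7] jaw deg -172.56 z [-0.    -0.001 -1.   ] F [ 1.2 -0.5 -1.6] w 0.154 q6 -2.25
```

```bash
python3 -m creep '[{"dx":0.5,"dy":-3.5,"dz":-4,"ax":0.001,"ay":0,"az":-0.005},{"dx":0,"dy":0,"dz":-8,"ax":0,"ay":0,"az":0},{"dx":0,"dy":0,"dz":-4,"ax":0,"ay":0,"az":0},{"dx":0,"dy":0,"dz":0,"ax":0,"ay":0,"az":0},{"dx":0,"dy":0,"dz":0,"ax":0,"ay":0,"az":0}]' >/dev/null
python3 st.py; python3 - <<'E'
from h import *
def z(im,x0,y0,w,h,f,out):
    a=im[y0:y0+h,x0:x0+w,::-1]; a=(255*(a/255.)**0.45).astype('uint8'); cv2.imwrite('pics/'+out,cv2.resize(a,None,fx=f,fy=f,interpolation=cv2.INTER_LANCZOS4))
z(grab('side','s13.png')['img'],310,115,95,75,8,'s13z.png')
z(grab('top','t13.png')['img'],370,160,80,100,6,'t13z.png')
E
python3 st.py
```

```text
t 30.8 pos [ 542.9 -261.   135.5] jaw deg -172.87 z [-0.003  0.002 -1.   ] F [-0.1 -0.5 -2.2] w 0.149 q6 -2.25
t 30.9 pos [ 543.  -261.   135.8] jaw deg -172.87 z [-0.003  0.001 -1.   ] F [ 0.3 -0.2 -1.7] w 0.151 q6 -2.25
```

View pics/s13z.png

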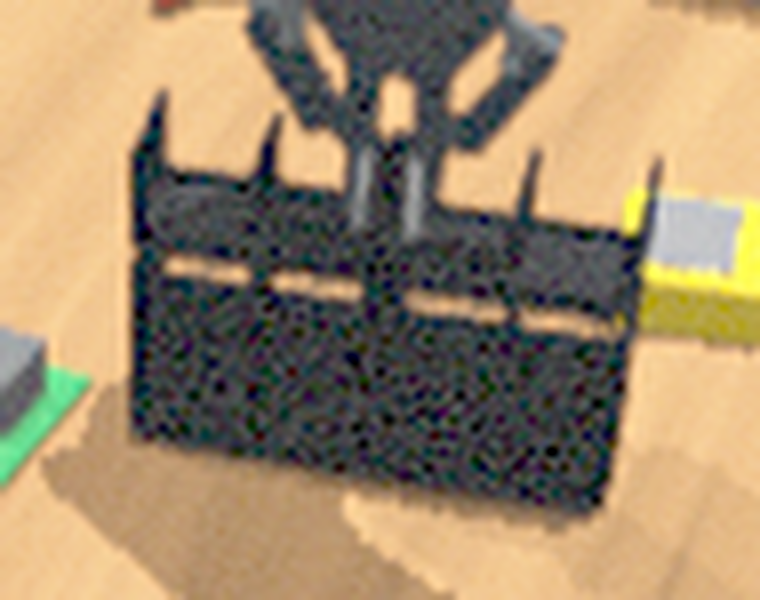

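View pics/t13z.png

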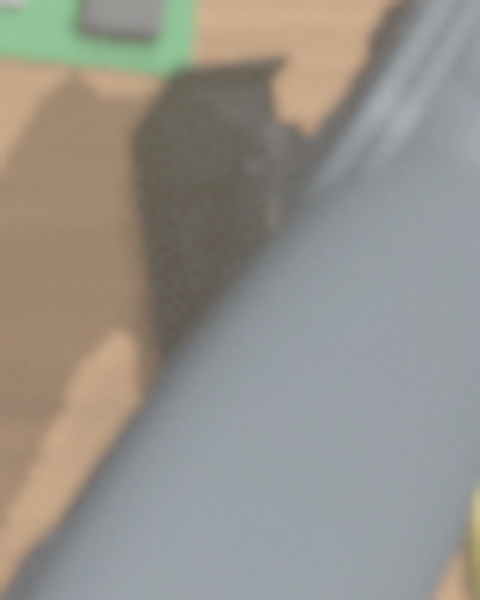

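```bash
python3 - <<'E'
from m import *
s=grab('side')
g=lambda u,v:(310+u/8-.44,115+v/8-.44)
tray(s,[g(163,91)+(105,-27,50),g(278,115)+(55,-27,46),g(537,148)+(-55,-27,46),g(658,157)+(-105,-27,50),g(133,150)+(107,27,50),g(645,234)+(-107,27,50)],'held side',.1048)
g4=lambda u,v:(315+u/8-.44,130+v/8-.44)
tray(s,[g4(123,82)+(105,-27,50),g4(233,105)+(55,-27,46),g4(485,142)+(-55,-27,46),g4(602,155)+(-105,-27,50),g4(93,150)+(107,27,50),g4(590,222)+(-107,27,50)],'pile side',.046)
# predicted px of held tray if exactly above pile
E
python3 st.py
```

```text
held side rib xy mm [ 545.8 -256.9] yaw deg 6.75 res [[-0.3, 2.6], [-0.3, 2.1], [0.6, -0.9], [1.1, -0.7], [-1.1, -4.5], [-0.0, 1.4]]
pile side rib xy mm [ 546.2 -259.6] yaw deg 7.34 res [[0.1, 0.4], [0.8, -0.0], [0.2, 0.1], [-0.1, 3.0], [-2.0, -1.0], [1.0, -2.5]]
t 30.95 pos [ 543.2 -261.1  136.2] jaw deg -172.87 z [-0.003  0.001 -1.   ] F [-0.8 -0.5 -2.9] w 0.149 q6 -2.25
```

```bash
python3 - <<'E'
from h import *
t=grab('top')
print(onz(t,370+285/6-.42,160+60/6-.42,.155)*1e3, onz(t,385+180/6-.42,165+56/6-.42,.096)*1e3)
print(onz(t,370+183/6-.42,160+68/6-.42,.155)*1e3)
E
python3 st.py
```

```text
[ 647.74275943 -271.81515654  155.        ] [ 649.92542555 -277.34831234   96.        ]
[ 642.87468137 -225.08100179  155.        ]
t 31.0 pos [ 543.4 -261.2  136.4] jaw deg -172.86 z [-0.002  0.001 -1.   ] F [-0.3 -0.4 -2.3] w 0.155 q6 -2.25
```

```bash
python3 -m creep '[{"dx":0.6,"dy":-3,"dz":-4,"ax":0.001,"ay":-0.002,"az":0.002},{"dx":0,"dy":0,"dz":-4,"ax":0,"ay":0,"az":0},{"dx":0,"dy":0,"dz":-1,"ax":0,"ay":0,"az":0},{"dx":0,"dy":0,"dz":0,"ax":0,"ay":0,"az":0}]' >/dev/null
python3 st.py; python3 - <<'E'
from h import *
def z(im,x0,y0,w,h,f,out):
    a=im[y0:y0+h,x0:x0+w,::-1]; a=(255*(a/255.)**0.45).astype('uint8'); cv2.imwrite('pics/'+out,cv2.resize(a,None,fx=f,fy=f,interpolation=cv2.INTER_LANCZOS4))
z(grab('side','s14.png')['img'],310,115,95,75,8,'s14z.png')
z(grab('top','t14.png')['img'],370,160,80,100,6,'t14z.png')
E
python3 st.py
```

```text
t 31.4 pos [ 544.4 -264.8  127.4] jaw deg -172.74 z [ 0.001  0.001 -1.   ] F [ 0.1 -0.  -2.6] w 0.152 q6 -2.26
t 31.5 pos [ 544.5 -264.8  127.5] jaw deg -172.74 z [ 0.001  0.001 -1.   ] F [ 1.  -0.7 -2.7] w 0.155 q6 -2.26
```

View pics/s14z.png

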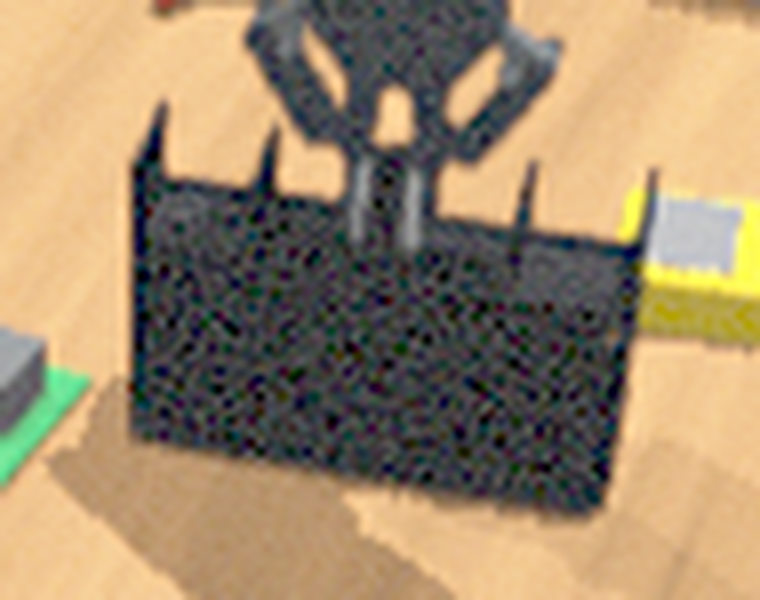

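View pics/t14z.png

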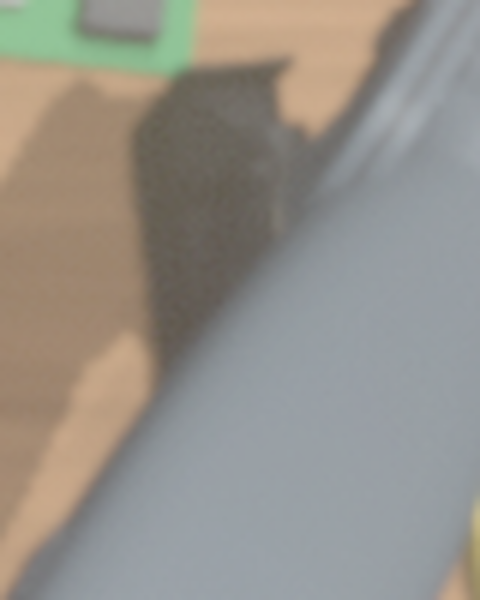

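```bash
python3 - <<'E'
from m import *
s=grab('side');t=grab('top')
g=lambda u,v:(310+u/8-.44,115+v/8-.44)
tray(s,[g(163,102)+(105,-27,50),g(275,127)+(55,-27,46),g(533,160)+(-55,-27,46),g(654,168)+(-105,-27,50),g(133,164)+(107,27,50),g(642,245)+(-107,27,50)],'held side',.0965)
print(onz(t,370+291/6-.42,160+60/6-.42,.1465)*1e3)
R=lambda a:np.array([[np.cos(a),-np.sin(a)],[np.sin(a),np.cos(a)]])
# predicted fin in top/side images if stacked exactly above the pile (pile from top: 542,-262.5,6.95; from side 546.3,-259.5,7.35)
for c,o,a,n in((t,(542,-262.5),6.95,'t'),(s,(546.3,-259.5),7.35,'s')):
  for x,y,zz in((105,-27,50),(55,-27,46),(-55,-27,46),(-105,-27,50),(107,27,50)):
    p=np.array(o)+R(np.radians(a))@[x,y]; q=proj(c,[p[0]/1e3,p[1]/1e3,.0965+zz/1e3])
    print(n,x,np.round((q+.42-[370,160])*6) if n=='t' else np.round((q+.44-[310,115])*8))
E
python3 st.py
```

```text
held side rib xy mm [ 547.3 -260.4] yaw deg 7.03 res [[-0.3, 1.3], [0.2, 2.2], [0.8, -0.4], [1.1, -0.9], [-1.6, -3.6], [-0.2, 1.3]]
[ 649.98577872 -276.45537291  146.5       ]
t 105 [291.  61.]
t 55 [305. 169.]
t -55 [339. 408.]
t -105 [357. 518.]
t 107 [175.  68.]
s 105 [164. 103.]
s 55 [278. 126.]
s -55 [536. 162.]
s -105 [658. 170.]
s 107 [128. 170.]
t 31.6 pos [ 544.7 -264.8  127.8] jaw deg -172.74 z [ 0.002  0.001 -1.   ] F [ 0.2  0.4 -3.2] w 0.154 q6 -2.26
```

The held tray matches the predicted stacked position in both views to within 0.5 px. Lowering the last 5 mm.

```bash
python3 -m creep '[{"dx":-0.7,"dy":0,"dz":-2,"ax":0,"ay":0.002,"az":0.001},{"dx":0,"dy":0,"dz":-1,"ax":0,"ay":0,"az":0}]' |grep -E 'eef|force'; python3 -m creep '[{"dx":0,"dy":0,"dz":-1.5,"ax":0,"ay":0,"az":0}]' |grep -E 'eef|force'; python3 st.py
```

```text
eef_pos: [0.5442, -0.2649, 0.1251]
force: [-0.7, -0.2, -1.5]
eef_pos: [0.5443, -0.265, 0.1237]
force: [0.0, 0.1, -1.7]
t 31.9 pos [ 544.3 -265.   123.7] jaw deg -172.66 z [ 0.001 -0.    -1.   ] F [ 0.   0.1 -1.7] w 0.153 q6 -2.26
```

```bash
python3 -m creep '[{"dx":0,"dy":0,"dz":-1,"ax":0,"ay":0,"az":0}]' |grep -E 'eef|force'; python3 -m creep '[{"dx":0,"dy":0,"dz":-1,"ax":0,"ay":0,"az":0}]' |grep -E 'eef|force'; python3 st.py
```

```text
eef_pos: [0.5443, -0.265, 0.123]
force: [-1.3, 1.4, 2.9]
eef_pos: [0.5443, -0.265, 0.123]
force: [-1.2, 0.5, 2.6]
t 32.1 pos [ 544.3 -265.   123. ] jaw deg -172.66 z [ 0.001 -0.001 -1.   ] F [-1.2  0.5  2.6] w 0.151 q6 -2.26
```

Contact at TCP z = 123.0 is exactly the nested height. Releasing and rising.

```bash
python3 -m creep '[{"dx":0,"dy":0,"dz":0,"ax":0,"ay":0,"az":0},{"dx":0,"dy":0,"dz":0,"ax":0,"ay":0,"az":0},{"dx":0,"dy":0,"dz":0,"ax":0,"ay":0,"az":0},{"dx":0,"dy":0,"dz":0,"ax":0,"ay":0,"az":0},{"dx":0,"dy":0,"dz":8,"ax":0,"ay":0,"az":0},{"dx":0,"dy":0,"dz":15,"ax":0,"ay":0,"az":0},{"dx":0,"dy":0,"dz":25,"ax":0,"ay":0,"az":0},{"dx":0,"dy":0,"dz":30,"ax":0,"ay":0,"az":0},{"dx":0,"dy":0,"dz":30,"ax":0,"ay":0,"az":0},{"dx":-20,"dy":15,"dz":10,"ax":0,"ay":0,"az":0},{"dx":-40,"dy":25,"dz":0,"ax":0,"ay":0,"az":0},{"dx":-40,"dy":40,"dz":0,"ax":0,"ay":0,"az":0},{"dx":-40,"dy":40,"dz":0,"ax":0,"ay":0,"az":0},{"dx":-30,"dy":40,"dz":0,"ax":0,"ay":0,"az":0},{"dx":-20,"dy":40,"dz":0,"ax":0,"ay":0,"az":0},{"dx":0,"dy":30,"dz":0,"ax":0,"ay":0,"az":0},{"dx":0,"dy":15,"dz":0,"ax":0,"ay":0,"az":0},{"dx":0,"dy":0,"dz":0,"ax":0,"ay":0,"az":0},{"dx":0,"dy":0,"dz":0,"ax":0,"ay":0,"az":0}]' 45 40 >/dev/null
python3 st.py; python3 - <<'E'
from h import *
def z(im,x0,y0,w,h,f,out):
    a=im[y0:y0+h,x0:x0+w,::-1]; a=(255*(a/255.)**0.45).astype('uint8'); cv2.imwrite('pics/'+out,cv2.resize(a,None,fx=f,fy=f,interpolation=cv2.INTER_LANCZOS4))
c=grab('side','s15.png')['img'];z(c,310,115,95,75,8,'s15z.png')
z(grab('top','t15.png')['img'],370,160,80,100,6,'t15z.png')
E
```

```text
t 34.0 pos [358.3 -24.1 265.9] jaw deg -172.78 z [ 0.033 -0.013 -0.999] F [0.4 0.2 0.3] w 0.451 q6 -1.95
```

View pics/s15.png

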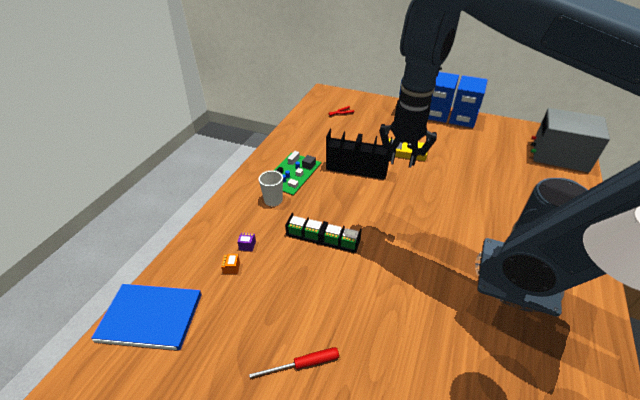

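View pics/t15.png

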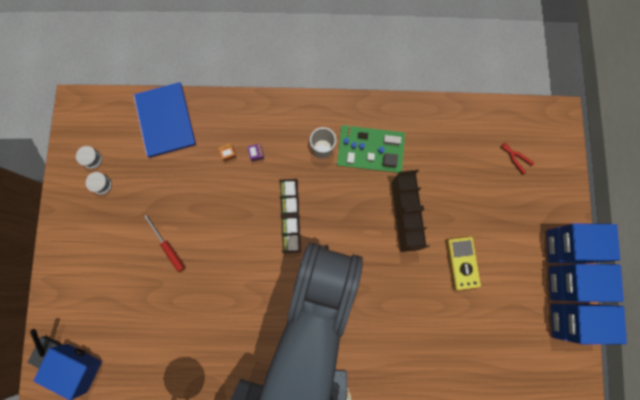

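View pics/s15z.png

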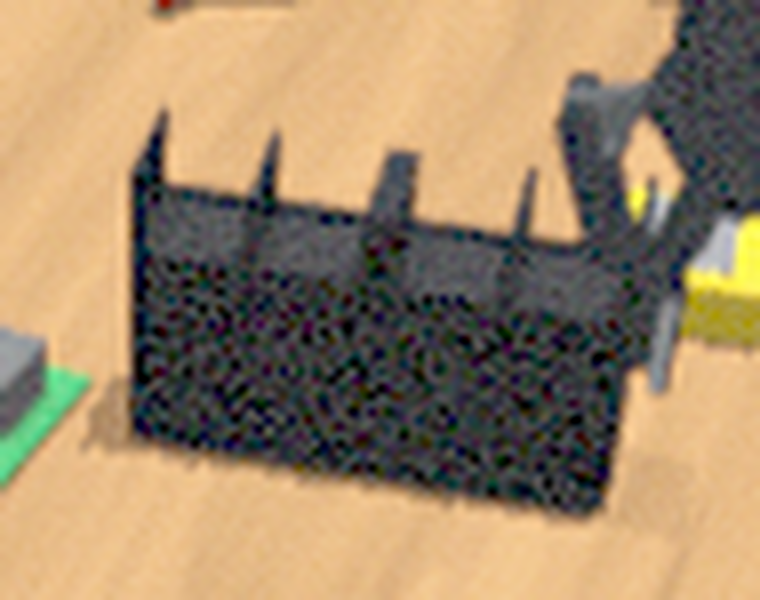

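View pics/t15z.png

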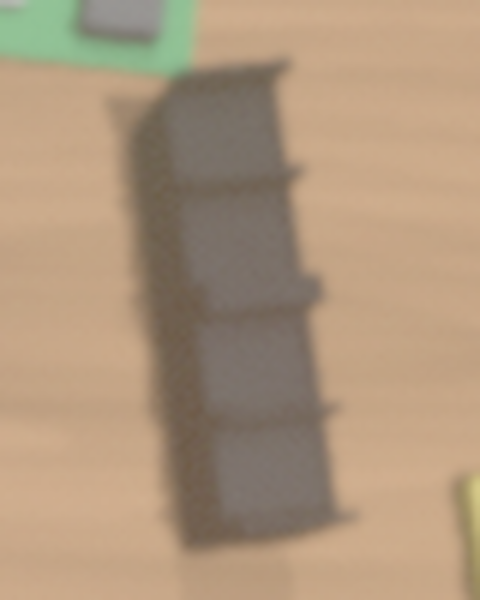

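The stack reads level and flush: its left edge is straight from (133,165) to (132,435), and the bystanders haven't moved. One numeric check of the stacked tray and the filled tray.

```bash
python3 - <<'E'
from m import *
t=grab('top','t16.png');s=grab('side','s16.png')
g=lambda u,v:(370+u/6-.42,160+v/6-.42)
tray(t,[g(289,64)+(105,-27,50),g(300,171)+(55,-27,46),g(323,276)+(7,-27,46),g(338,408)+(-55,-27,46),g(355,516)+(-105,-27,50)],'stacked top',.092)
g3=lambda u,v:(385+u/6-.42,165+v/6-.42)
tray(t,[g3(180,56)+(105,-27,50),g3(190,163)+(55,-27,46),g3(208,264)+(7,-27,46),g3(226,389)+(-55,-27,46),g3(240,493)+(-105,-27,50)],'pile top before',.046)
g=lambda u,v:(310+u/8-.44,115+v/8-.44)
tray(s,[g(163,110)+(105,-27,50),g(277,133)+(55,-27,46),g(388,152)+(7,-27,46),g(417,155)+(-7,-27,46),g(532,170)+(-55,-27,46)],'stacked side',.092)
g4=lambda u,v:(315+u/8-.44,130+v/8-.44)
tray(s,[g4(123,82)+(105,-27,50),g4(233,105)+(55,-27,46),g4(343,122)+(7,-27,46),g4(370,125)+(-7,-27,46),g4(485,142)+(-55,-27,46)],'pile side before',.046)
for n,b in dict(k3=(280,196,300,214),m3=(278,178,300,196),m4=(280,217,302,234)).items(): white(t,b,.046,n+' top')
for n,c,x,y,w,h,f in(('k_s',s,275,200,95,60,7),('k_t',t,265,165,50,95,6)): cv2.imwrite(f'pics/{n}.png',cv2.resize((255*(c['img'][y:y+h,x:x+w,::-1]/255.)**.5).astype('uint8'),None,fx=f,fy=f,interpolation=cv2.INTER_CUBIC))
E
```

```text
stacked top rib xy mm [ 541.9 -263. ] yaw deg 7.27 res [[-0.3, -0.0], [-0.0, 1.4], [-1.0, -2.1], [0.3, 0.1], [1.0, 0.7]]
pile top before rib xy mm [ 542.1 -262.9] yaw deg 6.99 res [[0.4, -0.4], [-1.1, 1.0], [-1.7, -0.8], [0.8, -0.6], [1.7, 0.7]]
stacked side rib xy mm [ 547.6 -259.6] yaw deg 6.86 res [[-0.2, 0.1], [-0.1, -1.0], [-1.0, 1.2], [0.9, 0.5], [0.4, -0.7]]
pile side before rib xy mm [ 546.8 -259.3] yaw deg 7.4 res [[-0.5, 0.1], [0.2, -0.3], [-0.8, 0.3], [1.5, -0.0], [-0.4, -0.1]]
k3 top px 290.7 204.7 area 138.4 white mm [561.8  75.7  46. ]
m3 top px 289.4 187.9 area 132.1 white mm [611.4  81.2  46. ]
m4 top px 291.2 225.1 area 139.2 white mm [502.   72.5  46. ]
```

View pics/k_s.png

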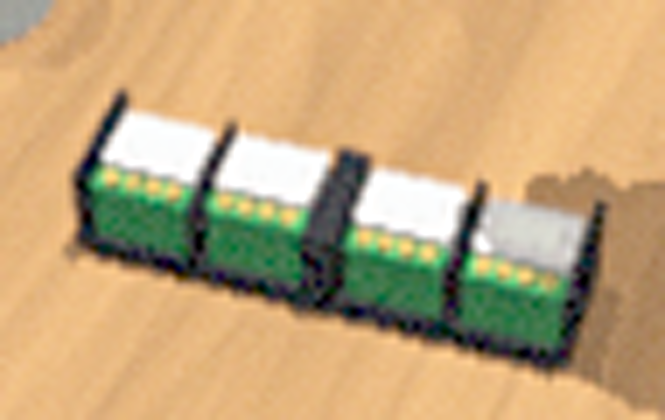

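View pics/k_t.png

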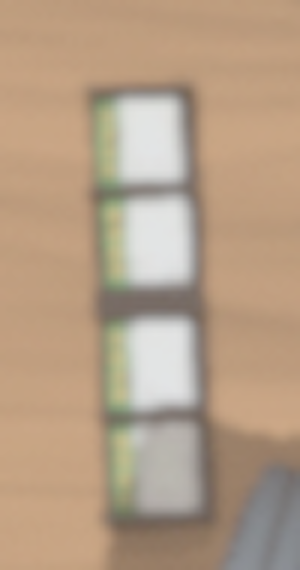

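All four modules are seated with strips on the same side, and the stacked tray matches the pile to about 1 mm. Handing in.

```bash
python3 -c "
from workcell import ctrl
print(ctrl.finish_job())"
```

```text
the job is handed in; nothing more can be done
None
```

The job is done and handed in at about 34 s. m3 went straight into pocket 4 of the tray to fill. m4 was set on the bench, regripped a quarter turn round and put into pocket 2. The emptied tray was then stacked on the pile.

**What the last checks showed**
- **Filled tray:** all four modules sit flat with their terminal strips to the tray's +y side. m2 measures the same to 0.1 mm as at the start, so the tray has not visibly moved.
- **Stacked tray:** it came to rest at exactly the nested height. Before-and-after fits put it within about 1 mm and 0.5° of the pile's top tray. The two views disagree on the sign of the yaw, so that is measurement noise.
- **Bystanders:** they look unmoved in both pictures. I checked this by eye only.

**What went wrong on the way**
- m4's first lowering touched the top of the centre rib with about 10 N, because I had misjudged its offset in the grip by about 3 mm. I raised it, shifted it and seated it.
- The two cameras differ by about 4 mm from each other. I used the average, which agreed with the gripper to about 1–1.5 mm.

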